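# Hook the die back to the press's sprung stop

### The arm

A 7-joint arm with a two-finger parallel gripper is mounted at the origin on the work surface. World frame = base frame: x ahead of the robot, y to its left, z up, the work surface at z = 0. Lengths are in m, angles in rad, forces in N, time in s.
With the tool pointing down it reaches from about 0.35 to 0.9 m from the base axis. Payload 8.1 kg.
Tool frame: the origin (TCP) lies at the very end of the fingers, on their centre line; the grasp point (between the pads) lies 19 mm behind it; z points along the fingers, y is the direction in which the jaws open and shut (so a half turn about z gives the same grasp; the last joint's range is limited). The gripper opens to 92 mm and grips with 3 to 60 N. Pads are 19 mm wide; open, the fingers measure 130 mm over their backs; the gripper's body (75 mm by 190 mm) begins 47 mm behind the grasp point.
Start: joints at [1.019, 0.434, 0.025, 1.573, -0.012, 1.134, -0.075], TCP at [0.271, -0.563, 0.201] pointing down, gripper open.
Joint ranges: [-2.62, 2.62], [-0.44, 2.09], [-1.27, 1.32], [0.08, 2.57], [-1.32, 4.46], [0.12, 2], [-2.74, 2.74]. Speed limits (rad/s): [2.22, 2.22, 3.01, 3.01, 3.14, 3.14, 3.14].

### API

Orientations are given as a rotation vector (axis times angle).
In Python, from cell import observe, get_image, sign_off gives the robot as it stands.
- The arm moves only by the tool arm_command, never from a script. Its argument "deltas" is a list of rows, each an object with "xyz": the shift along the tool's x, y, z in cm, a list of three; "turn": the turn about the tool's z in degrees; "jaw": the closure in counts, from 0 (fully open) to 255 (shut). A call has 1 to 5 rows; each row is the pose to reach, as a shift and turn from the pose measured when the call began, along the tool's axes at that moment; what a row does not reach only later rows make up. A row lasts 1/12 s, in which the tool goes at most 41.7 mm and 7.16 degrees, less where a joint would pass 70% of its speed; a pose out of reach is approached as far as the arm can. A call with a gripper value outside its range is refused whole. The fingers move at their own pace and stop on an object; "force" is the grip in N (left out, the last holds). Time passes only in rows, so rows that repeat a pose let the fingers close. It gives the time, the measured TCP pose, the force and the opening at its end, in the units of the state.
- observe(): the state, without advancing time (a new reading comes with each control period).
- get_image(name): name is "side" or "top"; returns a dict with "frame" (400x640x3 uint8, red, green, blue), "depth" (400x640 float32, m along the optical axis (not along the pixel's ray), 0 where there is no reading), "camera_matrix" (3x3 intrinsics, pixels), "cam_to_world" (4x4, takes a point from camera to world coordinates). Camera axes: x right, y up, looking along -z (the intrinsics and any distortion apply to the point x, -y, -z); pixel columns grow to the right and rows downward; lengths in m; the calibration is good to about 2 mm. A picture is of the moment at which its call begins.
- sign_off(): hands the job in, once; it reports no verdict.
The state is a dict: "clock": time; "joints": joint angles; "dq": joint speeds; "joint_efforts": joint torques, N m; "position": TCP position; "ee_rot": TCP orientation; "force": force on the tool from outside, world axes, zero at the start; "ft_torque": the same for the moment, N m; "width": opening from 0.0 (shut) to 1.0 (fully open).
Only numpy, scipy, OpenCV 4.12 (cv2) and the standard library are available. Lean on these libraries where they do the work, as an engineer would, in place of code of your own. Each camera call takes 0.05 s, during which the arm holds its last target.

### The job

The small steel die has slipped away under the wire guard of the bench press. Reach the hooked rod in under the guard, get its hook behind the die and draw the die out until it presses gently against the sprung stop in front of the mouth; hold it there a moment with a light pull, just enough to feel the stop give. Then free the hook and lay the rod flat on the bench outside the guard, leaving the die standing at the stop; do not handle the die with the gripper, force nothing against the press, and leave the other things where they are.

Things in the scene. Friction and masses are not known exactly. Their poses are not given: they have to be found in the camera images.
- guard: Green bench press, fixed, with its wire guard and sprung stop. Origin: at bench level, middle of the guard's open mouth. Its +y leads in under the guard, x runs across the mouth, z up. The press's foot and column (to 0.33 m high) close the rear from y=210 mm. More than 16 N between the die or the rod and any part of press, guard or stop is too much.
- cage (a point): Middle of the guard's wire roof, at x=-20, y=100, z=70 mm of the guard. Clear height below the wires 64 mm. The cage reaches from the mouth (y=0) to y=205 mm; its side panels stand at x=-125 and x=+85 mm (bars 8 mm thick). Inside is only bare bench, on which the die stands.
- stop_zone (a point): Middle of where the sprung stop's face can be. The stop, in front of the mouth, is a steel pad (guard x -18 to +40 mm, 24 mm high) facing the mouth, with a 31 mm high block behind it ending 40 mm behind the face. It is clamped with its face anywhere from y=-75 to -95 mm: feel or look for it. The pad gives towards -y, 4 N per mm, at most 10 mm. Press it with 5 to 10 N for half a second.
- die: Round steel die, a thick ring of 40 mm outer diameter, 18 mm hole and 24 mm height, about 0.15 to 0.3 kg, standing flat on the bench under the guard. Origin: centre of its underside, z up.
- rod: Hooked rod, 0.22 kg, lying on the bench. Origin: underside of the handle's middle; the rod runs along +y, z up. Wooden handle 22 mm wide (x), y -50 to +50, 34 mm high. Then a steel bar of 8 mm diameter, axis 12 mm up. At its end an L hook: a steel strip on edge, 6 mm thick (y 320 to 326 mm), 20 mm high from the underside, x from -4 to +64 mm: it points to the rod's +x.
- hook (a point): Middle of the hook's inner face (the face that looks back to the handle), at x=34, y=320, z=10 mm of the rod.
- hammer: Bystander: a hammer lying on the bench; origin under its middle.
- graver: Bystander: a straight hand tool with a handle and no hook; origin under its middle.
- flask: Bystander: small amber bottle, 36 mm wide, 60 mm high; origin under it.
- jar: Bystander: small glass jar, 50 mm wide, 50 mm high; origin under it.
- spare_die: Bystander: another, wider steel ring in the open, 56 mm across, 20 mm high; origin under its middle.
- bangle: Bystander: thin brass bangle, 68 mm across, 8 mm high; origin under its middle.
- tray: Bystander: black tray with compartments, 120 x 160 mm, 25 mm high; origin under its middle.
Not all that is in view belongs to the job. Leave any blue or pink look-alike of the die alone.

How it is judged:
On the way, in this order (a step that is already met when the one before it is completed fails the run):
1. the rod's hook bears on the back of the die while the die is still under the guard (contact force between rod and die above 0.2 N and y of die in the frame of guard above 0.02 m and horizontal distance between hook and die below 0.045 m), for 0.1 s.
2. the rod presses the die against the sprung stop in front of the mouth with at least 3 N, for 0.3 s (contact force between die and guard above 3 N and contact force between rod and die above 2 N and y of die in the frame of guard below -0.045 m), for 0.3 s.
At the end, for the whole second after the job is handed in: The die stands flat on the bench at the stop in front of the mouth (its centre 45 to 90 mm in front of the mouth, -25 to +45 mm across), at rest; the rod lies flat on the bench, released and at rest, its hook outside the guard, touching neither the die nor the press (y of die in the frame of guard between -0.09 and -0.045 m and x of die in the frame of guard between -0.025 and 0.045 m and angle between die's own z axis and vertical below 0.1 rad and height (world z) of each of die, rod below 0.005 m and linear speed of each of die, rod below 0.01 m/s and height (world z) of hook below 0.016 m and angle between rod's own z axis and vertical below 0.06 rad and (y of hook in the frame of guard below 0 m or x of hook in the frame of guard below -0.165 m or x of hook in the frame of guard above 0.125 m) and contact force between rod and die below 0.1 N and contact force between rod and guard below 0.1 N).
It fails at once if the die is forced against the press or its stop with more than 16 N (contact force between die and guard above 16 N).
It fails at once if the rod is forced against the press or its guard with more than 16 N (contact force between rod and guard above 16 N).
It fails at once if the gripper handles the die (contact force between any of the fingers, the arm and die above 0.5 N).
It fails at once if the gripper or arm pushes the press or its stop (contact force between any of the fingers, the arm and guard above 5 N).
It fails at once if another thing on the bench is moved by more than 20 mm (distance of any of hammer, graver, flask, jar, spare_die, bangle, tray from where it was at the start of the episode above 0.02 m).
It also fails if it takes over 61 s, if anything falls off the work surface, if the arm or the gripper's body presses on something with over 40 N, if the wrist force passes 120 N, or if a joint passes its speed limit or range.

## Working session

There is one attempt and no reset: what is moved stays moved. The work goes in short steps, Python scripts to look and compute and a tool call to move; the robot and the scene stay as the last step left them, time stands still between calls to the robot, and variables do not carry over. Pictures are saved under pics/ and viewed, and the job is handed in when it is done.

Besides the shell and the picture viewer there is one more tool, called after ">>>" by a JSON object that holds its "api" and its "payload", one argument or row to a line. arm_command: Moves the arm, as the interface text tells. Its arguments: {"type":"object","properties":{"deltas":{"type":"array","items":{"type":"object","properties":{"xyz":{"type":"array","items":{"type":"number"}},"turn":{"type":"number"},"jaw":{"type":"number"}}}},"force":{"type":"number"}},"required":["deltas"]}

```bash
mkdir -p pics; ls; cat > h.py <<'E'
import numpy as np, cv2
from cell import observe, get_image, sign_off
def snap(n,tag):
    d=get_image(n); np.savez(f'pics/{tag}.npz',**{k:np.asarray(v) for k,v in d.items()})
    cv2.imwrite(f'pics/{tag}.png',d['frame'][:,:,::-1]); return d
def load(tag): return dict(np.load(f'pics/{tag}.npz'))
def p3(d,u,v,z=None):
    K=d['camera_matrix'];T=d['cam_to_world']
    r=np.array([(u-K[0,2])/K[0,0],-(v-K[1,2])/K[1,1],-1.0])
    if z is None:
        D=d['depth'][int(round(v)),int(round(u))]
        return T[:3,:3]@(r*D)+T[:3,3]
    w=T[:3,:3]@r; o=T[:3,3]; return o+w*(z-o[2])/w[2]
def proj(d,P):
    K=d['camera_matrix'];T=d['cam_to_world']
    c=T[:3,:3].T@(np.asarray(P)-T[:3,3]); return K[0,0]*c[0]/-c[2]+K[0,2], K[1,2]+K[1,1]*c[1]/c[2]
E
python3 - <<'E'
from h import *
s=observe();print({k:np.round(v,3).tolist() for k,v in s.items()})
for n in('top','side'):
    d=snap(n,n+'0');print(n,d['cam_to_world'].round(3).tolist(),d['camera_matrix'].round(1).tolist())
E
```

```text
pics
{'clock': 0.0, 'joints': [1.019, 0.435, 0.025, 1.574, -0.012, 1.134, -0.075], 'dq': [-0.001, -0.001, -0.001, -0.0, -0.001, 0.0, -0.0], 'joint_efforts': [0.0, -66.786, 0.984, -31.446, -0.061, 0.043, 0.0], 'position': [0.271, -0.563, 0.2], 'ee_rot': [-3.061, -0.699, 0.001], 'force': [-0.391, 0.356, -0.875], 'ft_torque': [0.002, 0.024, 0.011], 'width': 1.003}
top [[-0.024, 0.995, -0.092, 0.404], [-1.0, -0.025, -0.007, -0.088], [-0.01, 0.091, 0.996, 1.381], [0.0, 0.0, 0.0, 1.0]] [[453.2, 0.0, 320.9], [0.0, 453.2, 204.1], [0.0, 0.0, 1.0]]
side [[-0.864, 0.321, -0.387, 0.175], [-0.503, -0.546, 0.67, 0.584], [0.004, 0.774, 0.633, 0.691], [0.0, 0.0, 0.0, 1.0]] [[372.0, 0.0, 308.3], [0.0, 372.0, 198.1], [0.0, 0.0, 1.0]]
```

View pics/top0.png

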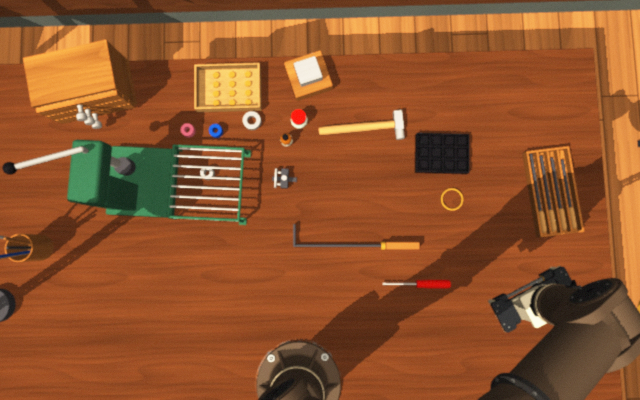

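View pics/side0.png

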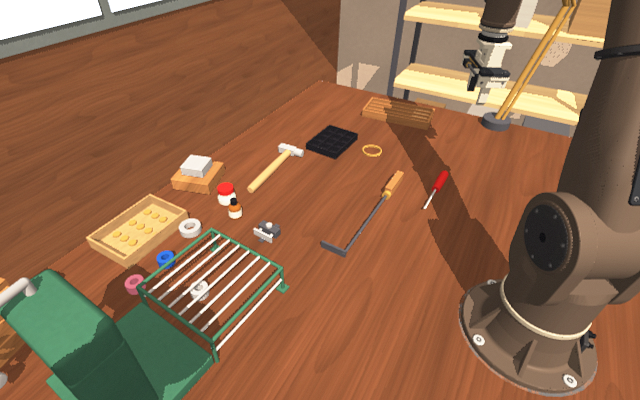

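```bash
python3 - <<'E'
from h import *
d=load('top0');f=d['frame'][:,:,::-1]
cv2.imwrite('pics/c1.png',cv2.resize(f[125:240,100:300],None,fx=4,fy=4,interpolation=cv2.INTER_CUBIC))
cv2.imwrite('pics/c2.png',cv2.resize(f[215:260,280:430],None,fx=5,fy=5,interpolation=cv2.INTER_CUBIC))
d=load('side0');f=d['frame'][:,:,::-1]
cv2.imwrite('pics/c3.png',cv2.resize(f[215:365,130:300],None,fx=4,fy=4,interpolation=cv2.INTER_CUBIC))
E
```

```text
(no output)
```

View pics/c1.png

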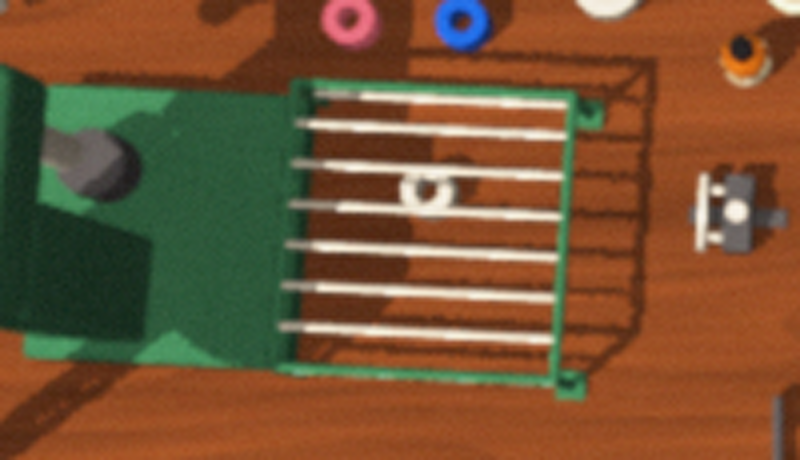

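View pics/c2.png

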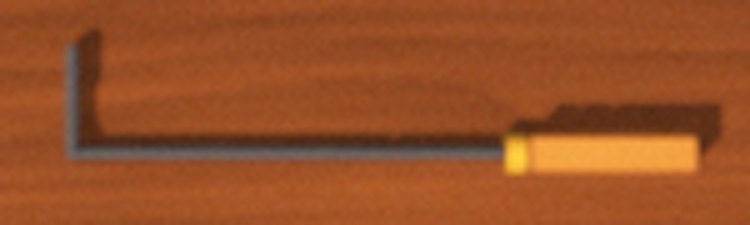

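View pics/c3.png

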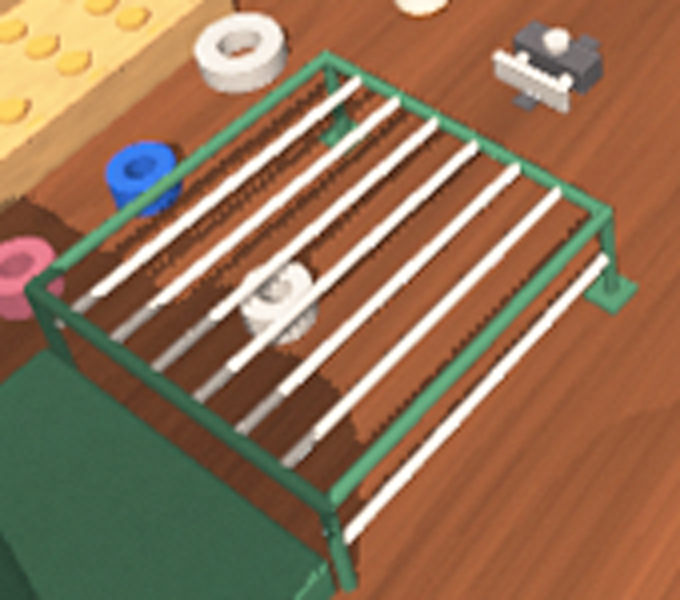

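```bash
python3 - <<'E'
from h import *
d=load('top0')
for nm,u,v,z in [('FR',243,148.7,.074),('FL',238.9,220,.074),('RR',175.7,146.3,.074),('RL',170.7,217.5,.074),('die top',206.8,172.8,.024),
 ('pad t',276,168.5,.024),('pad b',274.8,187,.024),('padfaceT',275,168.5,.024),('hookcorner',294.2,245.7,.02),('hooktip',294.2,224.3,.02),('barfar',380,245.4,.016),('handle L',383,246,.034),('handleR',419.6,246,.034),('hR top',419.6,242,.034),('hR bot',419.6,249.6,.034),
 ('flask',286,138,.06),('jar',299,119,.05),('spare',252,119.5,.02)]:
    print(nm,p3(d,u,v,z).round(4), p3(d,u,v).round(3))
s=load('side0')
print('die side', p3(s,130+277/4,215+288/4,.024))
E
```

```text
FR [0.693  0.1459 0.074 ] [0.694 0.147 0.069]
FL [0.4838 0.1596 0.074 ] [0.484 0.161 0.069]
RR [0.7054 0.344  0.074 ] [0.706 0.345 0.072]
RL [0.496  0.3575 0.074 ] [0.496 0.359 0.071]
die top [0.6327 0.2655 0.024 ] [ 0.638  0.274 -0.007]
pad t [0.6404 0.0552 0.024 ] [ 0.645  0.058 -0.001]
pad b [0.584  0.0597 0.024 ] [0.585 0.061 0.015]
padfaceT [0.6405 0.0583 0.024 ] [ 0.645  0.061 -0.003]
hookcorner [0.406  0.0047 0.02  ] [0.406 0.005 0.022]
hooktip [0.4701 0.0035 0.02  ] [ 0.471  0.005 -0.   ]
barfar [ 0.4007 -0.2522  0.016 ] [ 0.401 -0.252  0.016]
handle L [ 0.3987 -0.2588  0.034 ] [ 0.399 -0.261  0.015]
handleR [ 0.3961 -0.3668  0.034 ] [ 0.396 -0.373  0.004]
hR top [ 0.4079 -0.3673  0.034 ] [ 0.408 -0.374  0.001]
hR bot [ 0.3855 -0.3663  0.034 ] [ 0.385 -0.374 -0.002]
flask [0.725  0.0203 0.06  ] [0.724 0.02  0.062]
jar [ 0.7844 -0.0189  0.05  ] [ 0.786 -0.019  0.044]
spare [0.7953 0.1271 0.02  ] [ 0.802  0.131 -0.002]
die side [0.6334343  0.26438669 0.024     ]
```

Top view: the steel die stands under the wires at (207,172). The blue (215,130) and pink (187,130) rings are look-alikes, and the wider ring at (252,119) is the spare die. The stop pad's face is at about u=274.5. The rod has its hook at (294,224–246) and its handle at (383–420,246); the graver (418,284) has no hook. The enlarged crops confirm these identifications.

```bash
cat >> h.py <<'E'
from scipy.spatial.transform import Rotation as R
G0=np.array([.6081,.1476]);GA=np.radians(-3.6)
gx=np.array([np.cos(GA),np.sin(GA)]);gy=np.array([-gx[1],gx[0]])
def g2w(x,y): return G0+x*gx+y*gy
def w2g(p): q=np.asarray(p)[:2]-G0; return np.array([q@gx,q@gy])
def go(xy,z,yaw): # yaw of tool y axis (world, rad)
    s=observe();M=R.from_rotvec(s['ee_rot']).as_matrix()
    d=M.T@(np.array([*xy,z])-s['position'])*100
    cur=np.arctan2(M[1,1],M[0,1]); a=np.degrees(yaw-cur); a=(a+180)%360-180
    print('t',round(s['clock'],2),'pos',np.round(s['position'],4),'F',np.round(s['force'],2),'w',round(s['width'],3),'tilt',np.degrees(np.arccos(-M[2,2])).round(2),'cmd xyz',d.round(2),'turn',round(-a,2))
E
python3 - <<'E'
from h import *
go((.398,-.317),.12,np.radians(-1.4))
E
```

```text
t 0.1 pos [ 0.2709 -0.5627  0.2002] F [ 0.4  -0.09 -0.6 ] w 0.996 tilt 0.08 cmd xyz [ 22.11 -16.62   8.04] turn -62.89
```

>>> {"api": "arm_command", "payload": {
  "deltas": [
    {"xyz": [22.1,-16.7,6],"turn": -62.9,"jaw": 70},
    {"xyz": [22.1,-16.7,6],"turn": -62.9,"jaw": 70},
    {"xyz": [22.1,-16.7,6],"turn": -62.9,"jaw": 70},
    {"xyz": [22.1,-16.7,6],"turn": -62.9,"jaw": 70},
    {"xyz": [22.1,-16.7,6],"turn": -62.9,"jaw": 70}
  ],
  "force": 50
}}

```text
clock: 0.52
position: [0.3642, -0.38, 0.156]
ee_rot: [-2.694, -1.614, -0.0]
force: [0.1, -0.9, 0.7]
width: 0.734
```

```bash
python3 - <<'E'
from h import *
go((.398,-.317),.12,np.radians(-1.4))
E
```

```text
t 0.52 pos [ 0.3642 -0.38    0.156 ] F [ 0.1  -0.91  0.69] w 0.734 tilt 0.06 cmd xyz [7.15 0.02 3.6 ] turn -26.74
```

>>> {"api": "arm_command", "payload": {
  "deltas": [
    {"xyz": [7.15,0,3.6],"turn": -26.7,"jaw": 70},
    {"xyz": [7.15,0,3.6],"turn": -26.7,"jaw": 70},
    {"xyz": [7.15,0,3.6],"turn": -26.7,"jaw": 70},
    {"xyz": [7.15,0,3.6],"turn": -26.7,"jaw": 70},
    {"xyz": [7.15,0,3.6],"turn": -26.7,"jaw": 70}
  ]
}}

```text
clock: 0.93
position: [0.3978, -0.3161, 0.1195]
ee_rot: [-2.241, -2.199, -0.0]
force: [-0.1, -0.5, 1.4]
width: 0.73
```

```bash
python3 - <<'E'
from h import *
go((.398,-.317),.009,np.radians(-1.4))
E
```

```text
t 0.93 pos [ 0.3978 -0.3161  0.1195] F [-0.07 -0.54  1.37] w 0.73 tilt 0.13 cmd xyz [-0.11  0.04 11.05] turn 0.32
```

>>> {"api": "arm_command", "payload": {
  "deltas": [
    {"xyz": [-0.1,0,3],"turn": 0.3,"jaw": 70},
    {"xyz": [-0.1,0,6],"turn": 0.3,"jaw": 70},
    {"xyz": [-0.1,0,8.5],"turn": 0.3,"jaw": 70},
    {"xyz": [-0.1,0,10],"turn": 0.3,"jaw": 70},
    {"xyz": [-0.1,0,11],"turn": 0.3,"jaw": 70}
  ]
}}

```text
clock: 1.35
position: [0.3963, -0.3168, 0.0076]
ee_rot: [-2.25, -2.186, 0.001]
force: [-0.7, -0.3, -1.0]
width: 0.727
```

```bash
python3 - <<'E'
from h import *
go((.398,-.317),.009,np.radians(-1.4))
d=snap('side','s1');f=d['frame'][:,:,::-1]
cv2.imwrite('pics/s1c.png',cv2.resize(f[100:270,300:480],None,fx=4,fy=3.5,interpolation=cv2.INTER_CUBIC))
E
```

```text
t 1.35 pos [ 0.3963 -0.3168  0.0076] F [-0.69 -0.31 -0.96] w 0.727 tilt 0.27 cmd xyz [-0.02  0.17 -0.14] turn -0.24
```

View pics/s1c.png

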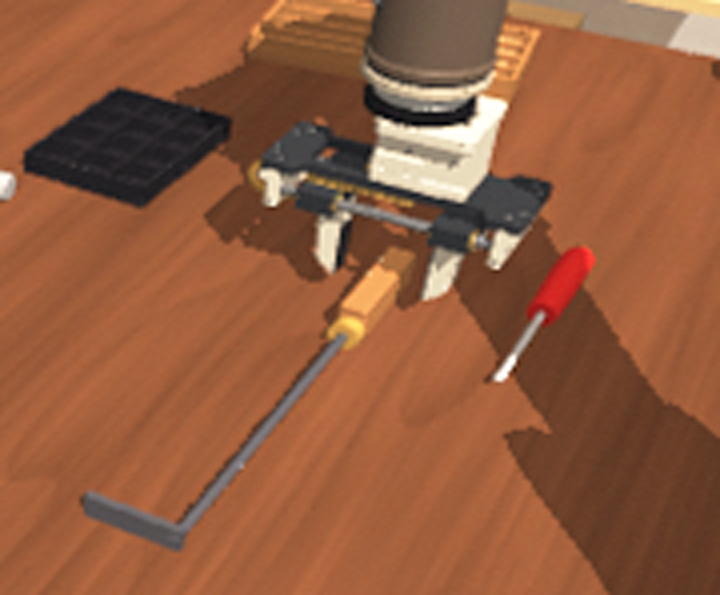

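The side crop shows the fingers either side of the handle (370,290) and well clear of the graver. Closing now.

>>> {"api": "arm_command", "payload": {
  "deltas": [
    {"xyz": [0,0,0],"jaw": 255},
    {"xyz": [0,0,0],"jaw": 255},
    {"xyz": [0,0,0],"jaw": 255},
    {"xyz": [0,0,0],"jaw": 255},
    {"xyz": [0,0,0],"jaw": 255}
  ],
  "force": 55
}}

```text
schema error: expected keys xyz, turn, jaw
```

>>> {"api": "arm_command", "payload": {
  "deltas": [
    {"xyz": [0,0,0],"jaw": 255},
    {"xyz": [0,0,0],"jaw": 255},
    {"xyz": [0,0,0],"jaw": 255}
  ]
}}

```text
schema error: expected keys xyz, turn, jaw
```

>>> {"api": "arm_command", "payload": {
  "deltas": [
    {"xyz": [0,0,-0.2],"jaw": 255},
    {"xyz": [0,0,-0.4],"jaw": 255},
    {"xyz": [0,0,-0.6],"jaw": 255},
    {"xyz": [0,0,-0.6],"jaw": 255}
  ]
}}

```text
schema error: expected keys xyz, turn, jaw
```

```bash
python3 - <<'E'
from h import *
d=snap('top','t1');f=d['frame'][:,:,::-1]
cv2.imwrite('pics/t1c.png',cv2.resize(f[205:270,280:440],None,fx=5,fy=5,interpolation=cv2.INTER_CUBIC))
d=snap('side','s2');f=d['frame'][:,:,::-1]
cv2.imwrite('pics/s2c.png',cv2.resize(f[150:270,300:430],None,fx=5,fy=5,interpolation=cv2.INTER_CUBIC))
s=observe();print(s['force'].round(2),s['ft_torque'].round(3))
# pose for approach: rod yaw -3.6
go(g2w(-.095,-.42),.016,GA)
E
```

```text
[ 0.49 -0.55  0.17] [-0.048 -0.11   0.005]
t 1.5 pos [ 0.3974 -0.317   0.0094] F [ 0.49 -0.55  0.17] w 0.725 tilt 0.18 cmd xyz [ 5.37  8.82 -0.67] turn 2.1
```

View pics/t1c.png

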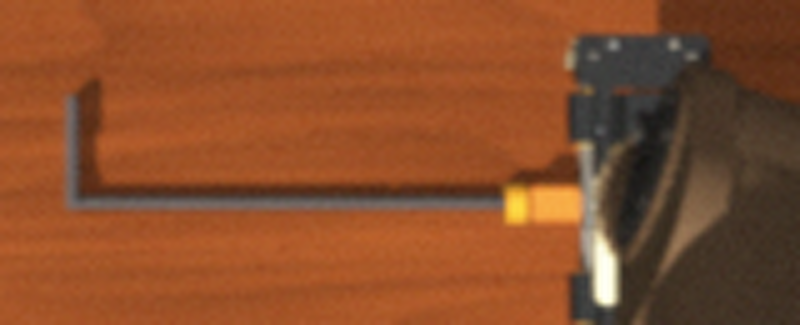

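View pics/s2c.png

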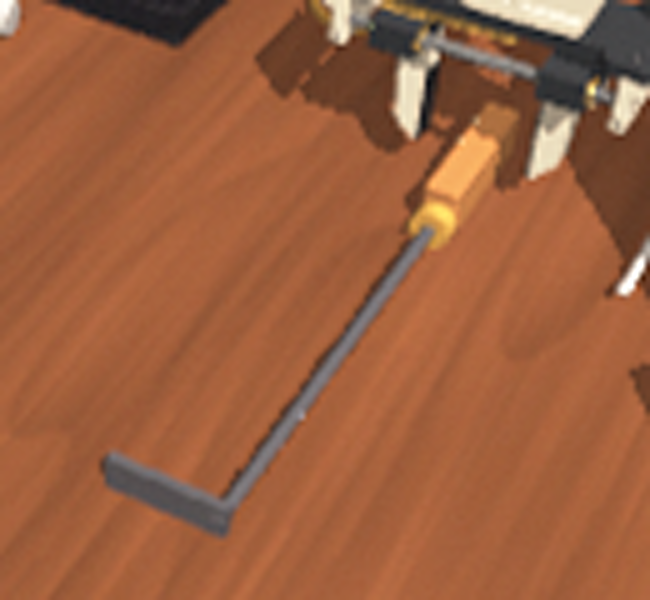

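The calls were refused because every row must include "turn". Nothing moved, so I'm repeating the close.

>>> {"api": "arm_command", "payload": {
  "deltas": [
    {"xyz": [0,0,0],"turn": 0,"jaw": 255},
    {"xyz": [0,0,0],"turn": 0,"jaw": 255},
    {"xyz": [0,0,0],"turn": 0,"jaw": 255},
    {"xyz": [0,0,0],"turn": 0,"jaw": 255},
    {"xyz": [0,0,0],"turn": 0,"jaw": 255}
  ],
  "force": 55
}}

```text
clock: 1.92
position: [0.3977, -0.3172, 0.0099]
ee_rot: [-2.249, -2.19, -0.0]
force: [-0.6, 0.5, -0.7]
width: 0.411
```

>>> {"api": "arm_command", "payload": {
  "deltas": [
    {"xyz": [0,0,0],"turn": 0,"jaw": 255},
    {"xyz": [0,0,0],"turn": 0,"jaw": 255},
    {"xyz": [0,0,0],"turn": 0,"jaw": 255}
  ]
}}

```text
clock: 2.17
position: [0.3977, -0.3173, 0.01]
ee_rot: [-2.249, -2.19, -0.0]
force: [0.1, 1.2, -0.2]
width: 0.194
```

>>> {"api": "arm_command", "payload": {
  "deltas": [
    {"xyz": [0,0,-0.2],"turn": 0,"jaw": 255},
    {"xyz": [0,0,-0.4],"turn": 0,"jaw": 255},
    {"xyz": [0,0,-0.6],"turn": 0,"jaw": 255},
    {"xyz": [0,0,-0.6],"turn": 0,"jaw": 255}
  ]
}}

```text
clock: 2.5
position: [0.3979, -0.3175, 0.0164]
ee_rot: [-2.25, -2.191, -0.0]
force: [-0.8, 0.5, 0.2]
width: 0.005
```

```bash
python3 - <<'E'
from h import *
d=snap('top','t2');f=d['frame'][:,:,::-1]
cv2.imwrite('pics/t2c.png',cv2.resize(f[205:270,280:440],None,fx=5,fy=5,interpolation=cv2.INTER_CUBIC))
d=snap('side','s3');f=d['frame'][:,:,::-1]
cv2.imwrite('pics/s3c.png',cv2.resize(f[150:270,300:430],None,fx=5,fy=5,interpolation=cv2.INTER_CUBIC))
s=observe();print(s['force'].round(2),s['ft_torque'].round(3))
go(g2w(-.095,-.42),.016,GA)
E
```

```text
[-1.06  0.14  0.94] [-0.029 -0.089  0.064]
t 2.6 pos [ 0.3978 -0.3174  0.0161] F [-1.06  0.14  0.94] w 0.003 tilt 0.1 cmd xyz [5.41 8.77 0.01] turn 2.07
```

View pics/t2c.png

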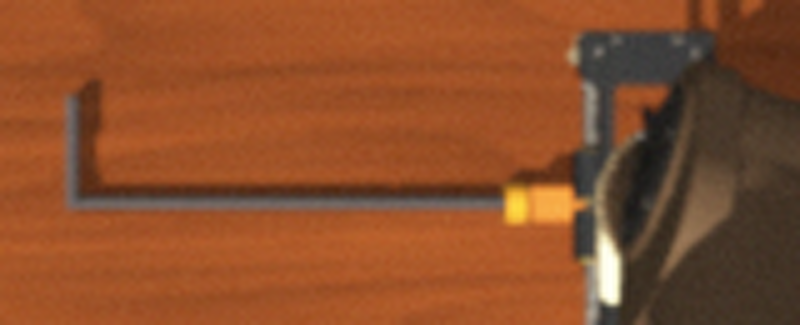

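View pics/s3c.png

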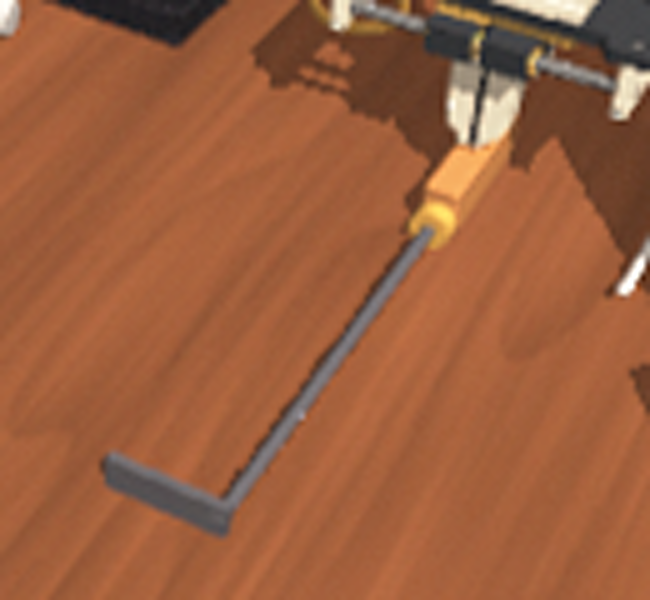

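```bash
python3 - <<'E'
from h import *
d=load('s3')
for v in range(168,186,2):
    print(v,[tuple(p3(d,u,v).round(3)) for u in (393,396,399)], d['frame'][v,396])
s=observe();print(s['joints'].round(4),s['position'])
d=load('s1')
print([ (u,v,tuple(p3(d,u,v).round(3))) for u,v in ((382,174),(382,176),(383,172),(408,183),(408,180),(407,178))])
E
```

```text
168 [(np.float64(0.407), np.float64(-0.308), np.float64(0.078)), (np.float64(0.399), np.float64(-0.31), np.float64(0.08)), (np.float64(0.39), np.float64(-0.307), np.float64(0.085))] [58 53 49]
170 [(np.float64(0.407), np.float64(-0.309), np.float64(0.071)), (np.float64(0.398), np.float64(-0.311), np.float64(0.073)), (np.float64(0.389), np.float64(-0.308), np.float64(0.077))] [138 124 108]
172 [(np.float64(0.405), np.float64(-0.308), np.float64(0.065)), (np.float64(0.396), np.float64(-0.305), np.float64(0.07)), (np.float64(0.388), np.float64(-0.306), np.float64(0.072))] [177 159 138]
174 [(np.float64(0.404), np.float64(-0.307), np.float64(0.059)), (np.float64(0.396), np.float64(-0.309), np.float64(0.061)), (np.float64(0.386), np.float64(-0.306), np.float64(0.066))] [229 209 180]
176 [(np.float64(0.403), np.float64(-0.308), np.float64(0.051)), (np.float64(0.394), np.float64(-0.308), np.float64(0.055)), (np.float64(0.386), np.float64(-0.307), np.float64(0.058))] [243 229 199]
178 [(np.float64(0.401), np.float64(-0.305), np.float64(0.046)), (np.float64(0.394), np.float64(-0.309), np.floa
[... 509 characters left out ...]
p.float64(-0.292), np.float64(0.035)), (np.float64(0.389), np.float64(-0.304), np.float64(0.03)), (np.float64(0.388), np.float64(-0.338), np.float64(0.008))] [193 123  70]
[ 0.7687  0.5081 -0.2664  2.0268  0.2168  0.6346  0.3323] [ 0.39779548 -0.31736325  0.01614165]
[(382, 174, (np.float64(0.437), np.float64(-0.308), np.float64(0.046))), (382, 176, (np.float64(0.437), np.float64(-0.313), np.float64(0.035))), (383, 172, (np.float64(0.435), np.float64(-0.308), np.float64(0.054))), (408, 183, (np.float64(0.356), np.float64(-0.306), np.float64(0.045))), (408, 180, (np.float64(0.358), np.float64(-0.307), np.float64(0.054))), (407, 178, (np.float64(0.362), np.float64(-0.305), np.float64(0.061)))]
```

```bash
python3 - <<'E'
from h import *
for tag,us in (('s1',(380,382,384,406,408,410)),('s3',(394,396))):
    d=load(tag)
    for u in us:
        print(tag,u,[(v,*p3(d,u,v).round(3).tolist()) for v in range(172,190)])
E
```

```text
s1 380 [(172, 0.444, -0.309, 0.05), (173, 0.443, -0.308, 0.047), (174, 0.442, -0.306, 0.045), (175, 0.459, -0.365, -0.001), (176, 0.457, -0.358, 0.001), (177, 0.455, -0.355, -0.001), (178, 0.453, -0.35, -0.001), (179, 0.451, -0.343, 0.0), (180, 0.449, -0.337, 0.001), (181, 0.447, -0.334, -0.0), (182, 0.445, -0.327, 0.001), (183, 0.443, -0.325, -0.001), (184, 0.44, -0.315, 0.003), (185, 0.439, -0.314, 0.0), (186, 0.437, -0.308, 0.001), (187, 0.435, -0.303, 0.001), (188, 0.433, -0.298, 0.002), (189, 0.432, -0.297, -0.001)]
s1 382 [(172, 0.438, -0.308, 0.053), (173, 0.438, -0.31, 0.048), (174, 0.437, -0.308, 0.046), (175, 0.436, -0.308, 0.043), (176, 0.437, -0.313, 0.035), (177, 0.436, -0.31, 0.035), (178, 0.448, -0.352, -0.0), (179, 0.445, -0.346, 0.001), (180, 0.443, -0.341, 0.0), (181, 0.44, -0.332, 0.003), (182, 0.44, -0.332, -0.0), (183, 0.437, -0.326, 0.001), (184, 0.436, -0.323, -0.0), (185, 0.434, -0.318, -0.001), (186, 0.432, -0.312, 0.0), (187, 0.431, -0.31, -0.002), (188, 0.428, -0.303, 0.0), (189, 0.426, -0.297, 0.001)]
s1 384 [(172, 0.432, -0.308, 0.055), (173, 0.431, -0.30
[... 2398 characters left out ...]
), (184, 0.393, -0.296, 0.033), (185, 0.391, -0.291, 0.033), (186, 0.389, -0.287, 0.034), (187, 0.389, -0.289, 0.029), (188, 0.389, -0.291, 0.023), (189, 0.39, -0.294, 0.018)]
s3 396 [(172, 0.396, -0.305, 0.07), (173, 0.396, -0.307, 0.065), (174, 0.396, -0.309, 0.061), (175, 0.395, -0.307, 0.058), (176, 0.394, -0.308, 0.055), (177, 0.393, -0.306, 0.052), (178, 0.394, -0.309, 0.047), (179, 0.392, -0.307, 0.045), (180, 0.395, -0.317, 0.034), (181, 0.393, -0.314, 0.033), (182, 0.391, -0.309, 0.033), (183, 0.389, -0.302, 0.035), (184, 0.389, -0.304, 0.03), (185, 0.39, -0.308, 0.023), (186, 0.389, -0.307, 0.02), (187, 0.389, -0.312, 0.013), (188, 0.388, -0.31, 0.011), (189, 0.389, -0.316, 0.003)]
```

```bash
python3 - <<'E'
from h import *
d=load('s3');f=d['frame'][:,:,::-1].copy()
u,v=proj(d,observe()['position']);print(u,v)
c=cv2.resize(f[140:200,350:440],None,fx=8,fy=8,interpolation=cv2.INTER_NEAREST)
cv2.circle(c,(int((u-350+.5)*8),int((v-140+.5)*8)),5,(255,0,255),2)
cv2.imwrite('pics/s3d.png',c)
E
```

```text
394.0501356260772 184.4117103918458
```

View pics/s3d.png

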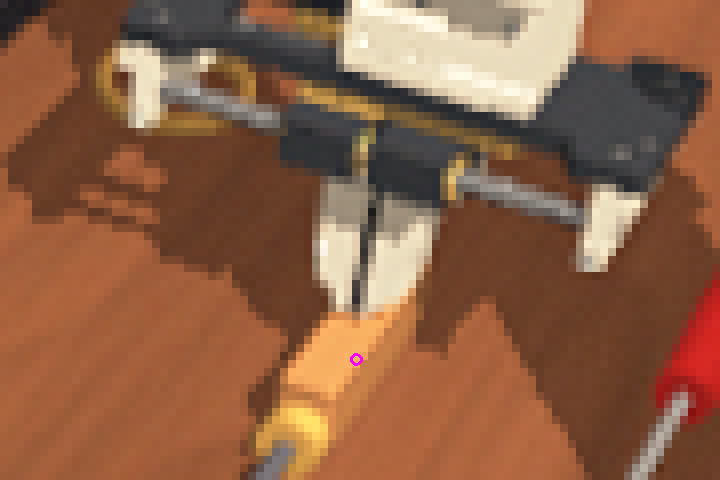

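The depth shows the fingers shut above the handle. The real fingertips are at z≈0.042 while the reported TCP is 0.016, so the reported z is about 27 mm too low (x and y agree). I'll open, go lower by that offset while watching the force, and grip again.

>>> {"api": "arm_command", "payload": {
  "deltas": [
    {"xyz": [0,0,0],"turn": 0,"jaw": 70},
    {"xyz": [0,0,0],"turn": 0,"jaw": 70},
    {"xyz": [0,0,0],"turn": 0,"jaw": 70},
    {"xyz": [0,0,0],"turn": 0,"jaw": 70},
    {"xyz": [0,0,0],"turn": 0,"jaw": 70}
  ]
}}

```text
clock: 3.02
position: [0.3977, -0.3173, 0.0161]
ee_rot: [-2.249, -2.191, -0.0]
force: [0.7, 0.1, 0.3]
width: 0.317
```

>>> {"api": "arm_command", "payload": {
  "deltas": [
    {"xyz": [0,0,0],"turn": 0,"jaw": 70},
    {"xyz": [0,0,0],"turn": 0,"jaw": 70},
    {"xyz": [0,0,0],"turn": 0,"jaw": 70},
    {"xyz": [0,0,0],"turn": 0,"jaw": 70}
  ]
}}

```text
clock: 3.35
position: [0.3977, -0.3173, 0.0161]
ee_rot: [-2.249, -2.19, -0.0]
force: [0.2, -0.3, 0.5]
width: 0.609
```

>>> {"api": "arm_command", "payload": {
  "deltas": [
    {"xyz": [0,0,0.7],"turn": 0,"jaw": 70},
    {"xyz": [0,0,1.4],"turn": 0,"jaw": 70},
    {"xyz": [0,0,2],"turn": 0,"jaw": 70},
    {"xyz": [0,0,2.5],"turn": 0,"jaw": 70},
    {"xyz": [0,0,2.5],"turn": 0,"jaw": 70}
  ]
}}

```text
clock: 3.77
position: [0.3969, -0.3167, -0.0103]
ee_rot: [-2.248, -2.189, 0.0]
force: [-0.4, 0.5, 0.8]
width: 0.727
```

```bash
python3 - <<'E'
from h import *
go((.398,-.317),-.018,np.radians(-1.4))
d=snap('side','s4');f=d['frame'][:,:,::-1]
cv2.imwrite('pics/s4c.png',cv2.resize(f[140:200,350:440],None,fx=8,fy=8,interpolation=cv2.INTER_CUBIC))
for u in (382,384,408): print(u,[(v,*p3(d,u,v).round(3).tolist()) for v in range(180,196,1)])
E
```

```text
t 3.77 pos [ 0.3969 -0.3167 -0.0103] F [-0.36  0.5   0.83] w 0.727 tilt 0.23 cmd xyz [-0.02  0.11  0.77] turn -0.12
382 [(180, 0.434, -0.307, 0.026), (181, 0.433, -0.308, 0.021), (182, 0.434, -0.311, 0.016), (183, 0.438, -0.327, 0.0), (184, 0.436, -0.323, -0.001), (185, 0.434, -0.317, -0.0), (186, 0.432, -0.313, -0.0), (187, 0.429, -0.305, 0.003), (188, 0.429, -0.304, -0.0), (189, 0.427, -0.298, 0.0), (190, 0.424, -0.292, 0.002), (191, 0.423, -0.29, -0.001), (192, 0.421, -0.284, 0.0), (193, 0.419, -0.279, 0.001), (194, 0.413, -0.259, 0.013), (195, 0.412, -0.256, 0.012)]
384 [(180, 0.43, -0.316, 0.021), (181, 0.436, -0.338, 0.001), (182, 0.435, -0.338, -0.002), (183, 0.433, -0.332, -0.002), (184, 0.43, -0.324, 0.001), (185, 0.428, -0.318, 0.002), (186, 0.426, -0.314, 0.001), (187, 0.424, -0.308, 0.002), (188, 0.423, -0.305, 0.001), (189, 0.422, -0.304, -0.002), (190, 0.42, -0.297, -0.0), (191, 0.418, -0.294, -0.001), (192, 0.408, -0.26, 0.022), (193, 0.407, -0.256, 0.022), (194, 0.406, -0.255, 0.019), (195, 0.406, -0.258, 0.013)]
408 [(180, 0.358, -0.308, 0.054), (181, 0.357, -0.308, 0.05), (182, 0.357, -0.307, 0.047), (183, 0.356, -0.307, 0.044), (184, 0.355, -0.305, 0.042), (185, 0.355, -0.306, 0.038), (186, 0.354, -0.304, 0.036), (187, 0.353, -0.305, 0.032), (188, 0.353, -0.305, 0.028), (189, 0.352, -0.305, 0.025), (190, 0.357, -0.335, -0.001), (191, 0.356, -0.33, -0.0), (192, 0.353, -0.322, 0.002), (193, 0.352, -0.319, 0.0), (194, 0.351, -0.316, -0.001), (195, 0.35, -0.312, -0.001)]
```

View pics/s4c.png

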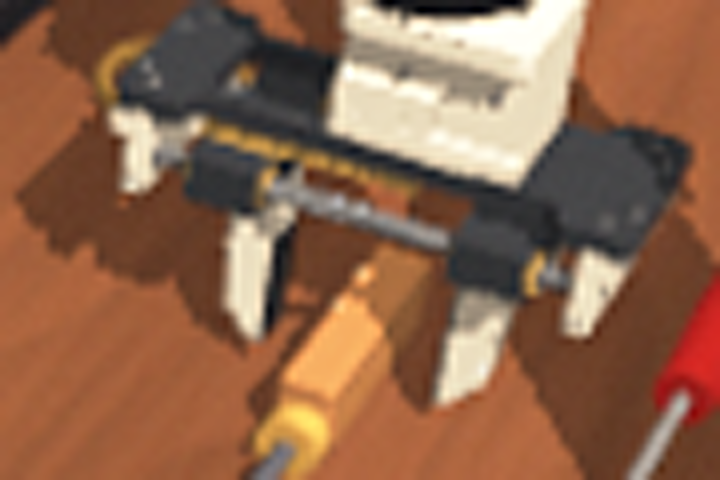

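>>> {"api": "arm_command", "payload": {
  "deltas": [
    {"xyz": [0,0.1,0.5],"turn": 0,"jaw": 70},
    {"xyz": [0,0.1,1.0],"turn": 0,"jaw": 70},
    {"xyz": [0,0.1,1.0],"turn": 0,"jaw": 255},
    {"xyz": [0,0.1,1.0],"turn": 0,"jaw": 255},
    {"xyz": [0,0.1,1.0],"turn": 0,"jaw": 255}
  ]
}}

```text
clock: 4.23
position: [0.3982, -0.3169, -0.0198]
ee_rot: [-2.248, -2.189, 0.0]
force: [-0.2, 0.3, -0.7]
width: 0.559
```

>>> {"api": "arm_command", "payload": {
  "deltas": [
    {"xyz": [0,0,0],"turn": 0,"jaw": 255},
    {"xyz": [0,0,0],"turn": 0,"jaw": 255},
    {"xyz": [0,0,0],"turn": 0,"jaw": 255},
    {"xyz": [0,0,0],"turn": 0,"jaw": 255},
    {"xyz": [0,0,0],"turn": 0,"jaw": 255}
  ]
}}

```text
clock: 4.65
position: [0.3984, -0.317, -0.0196]
ee_rot: [-2.248, -2.19, 0.0]
force: [-0.1, 0.5, 0.8]
width: 0.231
```

>>> {"api": "arm_command", "payload": {
  "deltas": [
    {"xyz": [0,0,0],"turn": 0,"jaw": 255},
    {"xyz": [0,0,0],"turn": 0,"jaw": 255},
    {"xyz": [0,0,0],"turn": 0,"jaw": 255},
    {"xyz": [0,0,0],"turn": 0,"jaw": 255}
  ]
}}

```text
clock: 4.98
position: [0.3984, -0.317, -0.0196]
ee_rot: [-2.248, -2.19, 0.0]
force: [0.5, 0.2, 0.3]
width: 0.236
```

```bash
python3 - <<'E'
from h import *
go((.398,-.317),-.018,np.radians(-1.4))
E
```

```text
t 4.98 pos [ 0.3984 -0.317  -0.0196] F [0.48 0.16 0.27] w 0.236 tilt 0.17 cmd xyz [-0.   -0.04 -0.16] turn -0.11
```

Gripped: opening 21.7 mm. Lifting slightly.

>>> {"api": "arm_command", "payload": {
  "deltas": [
    {"xyz": [0,0,-0.3],"turn": 0,"jaw": 255},
    {"xyz": [0,0,-0.6],"turn": 0,"jaw": 255},
    {"xyz": [0,0,-0.9],"turn": 0,"jaw": 255},
    {"xyz": [0,0,-1.0],"turn": 0,"jaw": 255},
    {"xyz": [0,0,-1.0],"turn": 0,"jaw": 255}
  ]
}}

```text
clock: 5.4
position: [0.3986, -0.3172, -0.0092]
ee_rot: [-2.249, -2.19, -0.0]
force: [0.5, -0.1, -2.7]
width: 0.235
```

```bash
python3 - <<'E'
from h import *
s=observe();print(s['force'].round(2),s['ft_torque'].round(3))
d=snap('top','t5');f=d['frame'][:,:,::-1]
cv2.imwrite('pics/t5c.png',cv2.resize(f[205:270,280:440],None,fx=5,fy=5,interpolation=cv2.INTER_CUBIC))
d=snap('side','s5');f=d['frame'][:,:,::-1]
cv2.imwrite('pics/s5c.png',cv2.resize(f[150:270,300:430],None,fx=5,fy=5,interpolation=cv2.INTER_CUBIC))
go(g2w(-.095,-.42),-.0096,GA)
E
```

```text
[ 0.46 -0.14 -2.75] [-0.025 -0.138  0.003]
t 5.5 pos [ 0.3984 -0.317  -0.0095] F [ 0.66 -0.3  -3.03] w 0.232 tilt 0.17 cmd xyz [ 5.37  8.71 -0.  ] turn 2.08
```

View pics/t5c.png

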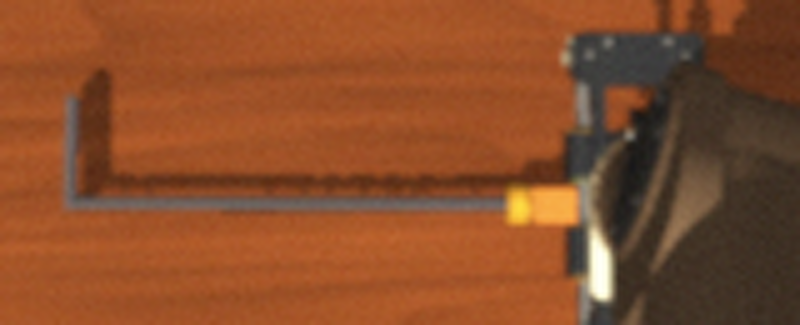

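View pics/s5c.png

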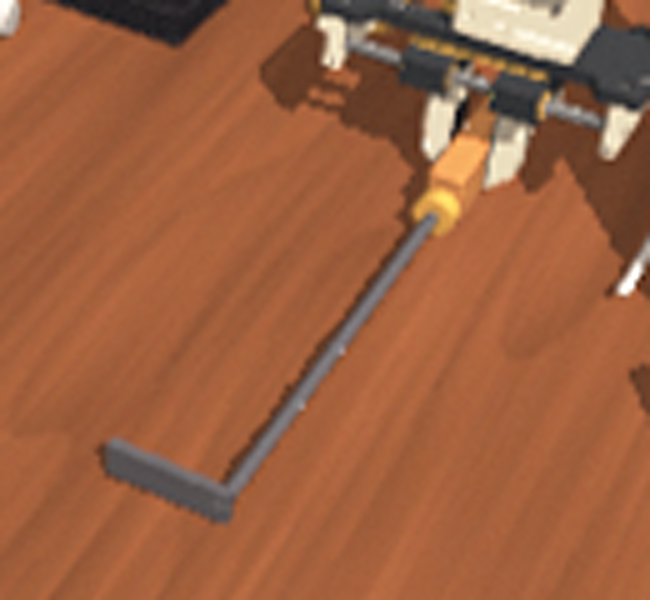

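The rod hangs level about 10 mm up, with the shadow offset the same all along it. Moving in front of the mouth and turning square to the guard.

>>> {"api": "arm_command", "payload": {
  "deltas": [
    {"xyz": [1.1,1.7,0],"turn": 0.5,"jaw": 255},
    {"xyz": [2.2,3.5,0],"turn": 1,"jaw": 255},
    {"xyz": [3.3,5.3,0.1],"turn": 1.5,"jaw": 255},
    {"xyz": [4.4,7.1,0.3],"turn": 2,"jaw": 255},
    {"xyz": [5.4,8.7,0.5],"turn": 2.1,"jaw": 255}
  ]
}}

```text
clock: 5.92
position: [0.488, -0.2645, -0.0147]
ee_rot: [-2.289, -2.148, -0.0]
force: [-0.4, -0.2, -2.2]
width: 0.232
```

>>> {"api": "arm_command", "payload": {
  "deltas": [
    {"xyz": [0,0,0],"turn": 0,"jaw": 255},
    {"xyz": [0,0,0],"turn": 0,"jaw": 255}
  ]
}}

```text
clock: 6.08
position: [0.4889, -0.2632, -0.015]
ee_rot: [-2.286, -2.151, -0.001]
force: [0.5, 0.0, -1.6]
width: 0.237
```

```bash
python3 - <<'E'
from h import *
d=snap('top','t6');f=d['frame'][:,:,::-1]
cv2.imwrite('pics/t6c.png',cv2.resize(f[120:250,150:400],None,fx=3.2,fy=3.2,interpolation=cv2.INTER_CUBIC))
go(g2w(-.095,-.17),-.0155,GA)
E
```

```text
t 6.13 pos [ 0.4876 -0.2643 -0.0151] F [-0.3  -0.5  -1.97] w 0.233 tilt 0.2 cmd xyz [24.86 -0.05  0.1 ] turn 0.02
```

View pics/t6c.png

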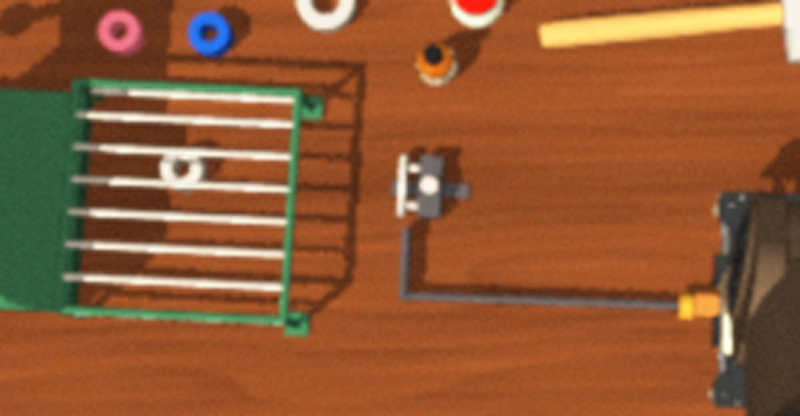

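```bash
python3 - <<'E'
from h import *
d=load('t6')
for nm,u,v,z in [('corner',150+403/3.2,120+296/3.2,.02),('tip',150+405/3.2,120+231/3.2,.022),('bar end',150+680/3.2,120+305/3.2,.02),('pad bot',150+402/3.2,120+214/3.2,.024),('die',150+182/3.2,120+168/3.2,.024)]:
    p=p3(d,u,v,z);print(nm,p.round(4),w2g(p).round(4))
E
```

```text
corner [0.507  0.0579 0.02  ] [-0.0953 -0.0959]
tip [0.5683 0.0548 0.022 ] [-0.0339 -0.0951]
bar end [ 0.492  -0.2024  0.02  ] [-0.0939 -0.3566]
pad bot [0.5843 0.0572 0.024 ] [-0.0181 -0.0917]
die [0.6336 0.2653 0.024 ] [0.018 0.119]
```

>>> {"api": "arm_command", "payload": {
  "deltas": [
    {"xyz": [2.0,0,0],"turn": 0,"jaw": 255},
    {"xyz": [4.5,0,0.1],"turn": 0,"jaw": 255},
    {"xyz": [7.0,0,0.1],"turn": 0,"jaw": 255},
    {"xyz": [9.5,0,0.1],"turn": 0,"jaw": 255},
    {"xyz": [12.0,0,0.1],"turn": 0,"jaw": 255}
  ]
}}

```text
clock: 6.55
position: [0.4938, -0.1448, -0.0158]
ee_rot: [-2.289, -2.146, 0.002]
force: [-0.2, 0.1, -2.0]
width: 0.24
```

```bash
python3 - <<'E'
from h import *
go(g2w(-.095,-.17),-.0160,GA)
E
```

```text
t 6.55 pos [ 0.4938 -0.1448 -0.0158] F [-0.21  0.13 -1.97] w 0.24 tilt 0.23 cmd xyz [12.9   0.05  0.04] turn -0.1
```

>>> {"api": "arm_command", "payload": {
  "deltas": [
    {"xyz": [2.5,0,0],"turn": 0,"jaw": 255},
    {"xyz": [5.0,0,0],"turn": 0,"jaw": 255},
    {"xyz": [7.5,0,0],"turn": 0,"jaw": 255},
    {"xyz": [10,0,0],"turn": 0,"jaw": 255},
    {"xyz": [12.5,0,0],"turn": 0,"jaw": 255}
  ]
}}

```text
clock: 6.97
position: [0.5011, -0.0204, -0.0156]
ee_rot: [-2.291, -2.144, 0.004]
force: [0.6, 0.3, -2.2]
width: 0.236
```

>>> {"api": "arm_command", "payload": {
  "deltas": [
    {"xyz": [0.4,0,0],"turn": 0,"jaw": 255},
    {"xyz": [0.4,0,0],"turn": 0,"jaw": 255}
  ]
}}

```text
clock: 7.13
position: [0.5008, -0.0154, -0.0154]
ee_rot: [-2.289, -2.146, 0.004]
force: [-0.4, 0.3, -2.6]
width: 0.236
```

```bash
python3 - <<'E'
from h import *
d=snap('top','t7');f=d['frame'][:,:,::-1]
cv2.imwrite('pics/t7c.png',cv2.resize(f[130:230,150:300],None,fx=5,fy=5,interpolation=cv2.INTER_CUBIC))
d=snap('side','s7');f=d['frame'][:,:,::-1]
cv2.imwrite('pics/s7c.png',cv2.resize(f[200:365,130:330],None,fx=3.6,fy=3.6,interpolation=cv2.INTER_CUBIC))
go(g2w(-.031,-.17),-.0165,GA)
E
```

```text
t 7.23 pos [ 0.5008 -0.0181 -0.0156] F [ 1.72 -0.9  -1.72] w 0.236 tilt 0.27 cmd xyz [0.24 6.57 0.06] turn -0.27
```

View pics/t7c.png

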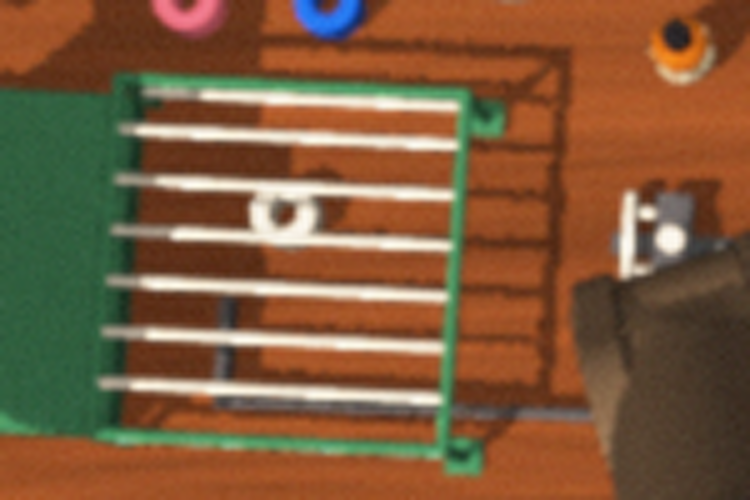

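View pics/s7c.png

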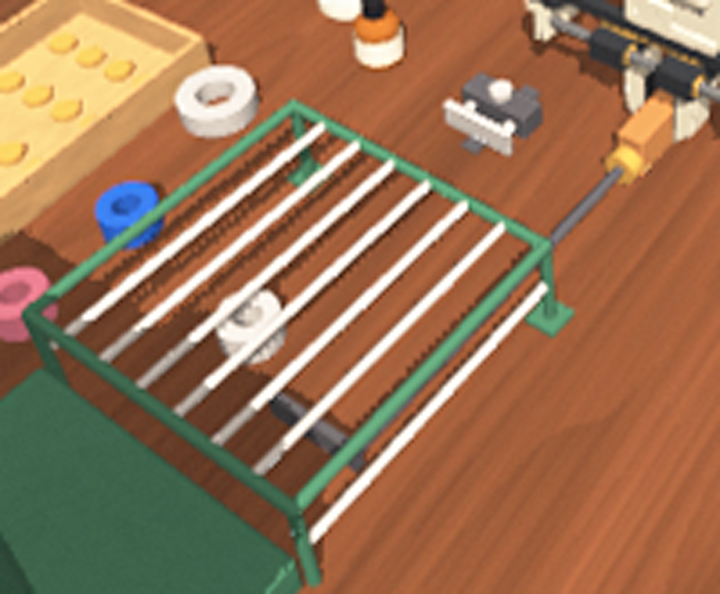

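```bash
python3 - <<'E'
from h import *
d=load('t7')
for nm,u,v,z in [('corner',150+222/5,130+403/5,.022),('tip',150+228/5,130+298/5,.023),('die',150+285/5,130+213/5,.024)]:
    p=p3(d,u,v,z);print(nm,p.round(4),w2g(p).round(4))
E
```

```text
corner [0.5187 0.3036 0.022 ] [-0.099   0.1501]
tip [0.5823 0.2998 0.023 ] [-0.0353  0.1503]
die [0.6333 0.2649 0.024 ] [0.0177 0.1186]
```

The hook is inside, corner at (194,211) and tip at (196,190), with its strip about 31 mm beyond the die centre. Now sliding it across behind the die.

>>> {"api": "arm_command", "payload": {
  "deltas": [
    {"xyz": [0.4,0.8,0],"turn": 0,"jaw": 255},
    {"xyz": [0.4,2.0,0],"turn": 0,"jaw": 255},
    {"xyz": [0.4,3.2,0],"turn": 0,"jaw": 255},
    {"xyz": [0.4,4.4,0],"turn": 0,"jaw": 255},
    {"xyz": [0.4,5.6,0],"turn": -0.2,"jaw": 255}
  ]
}}

```text
clock: 7.65
position: [0.5579, -0.0198, -0.0159]
ee_rot: [-2.292, -2.144, 0.006]
force: [0.3, -0.5, -2.4]
width: 0.235
```

```bash
python3 - <<'E'
from h import *
go(g2w(-.031,-.17),-.0165,GA)
E
```

```text
t 7.65 pos [ 0.5579 -0.0198 -0.0159] F [ 0.31 -0.55 -2.37] w 0.235 tilt 0.27 cmd xyz [0.03 0.86 0.06] turn -0.22
```

>>> {"api": "arm_command", "payload": {
  "deltas": [
    {"xyz": [0,0.5,0.05],"turn": -0.2,"jaw": 255},
    {"xyz": [0,0.85,0.05],"turn": -0.2,"jaw": 255},
    {"xyz": [0,0.85,0.05],"turn": -0.2,"jaw": 255}
  ]
}}

```text
clock: 7.9
position: [0.5668, -0.0215, -0.0166]
ee_rot: [-2.291, -2.147, 0.006]
force: [0.5, 0.3, -2.4]
width: 0.233
```

```bash
python3 - <<'E'
from h import *
d=snap('top','t8');f=d['frame'][:,:,::-1]
cv2.imwrite('pics/t8c.png',cv2.resize(f[130:230,150:300],None,fx=5,fy=5,interpolation=cv2.INTER_CUBIC))
go(g2w(-.031,-.19),-.0165,GA)
E
```

```text
t 7.95 pos [ 0.5661 -0.0211 -0.0167] F [-0.64  0.26 -2.29] w 0.239 tilt 0.31 cmd xyz [-1.89  0.04 -0.01] turn -0.09
```

View pics/t8c.png

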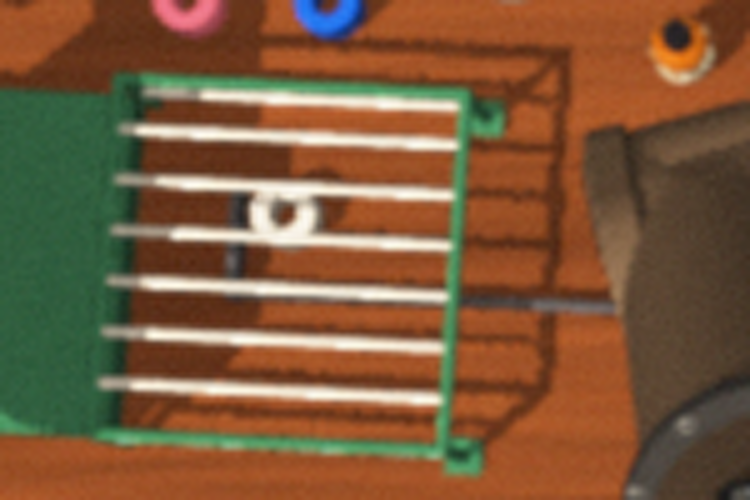

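The hook strip (crop x≈237) is now behind the die (250–320), and its tip reaches about 12 mm past the die's centre line. Drawing gently.

>>> {"api": "arm_command", "payload": {
  "deltas": [
    {"xyz": [-0.4,0,0],"turn": 0,"jaw": 255},
    {"xyz": [-0.8,0,0],"turn": 0,"jaw": 255},
    {"xyz": [-1.2,0,0],"turn": 0,"jaw": 255},
    {"xyz": [-1.6,0,0],"turn": 0,"jaw": 255},
    {"xyz": [-2.0,0,0],"turn": 0,"jaw": 255}
  ]
}}

```text
clock: 8.37
position: [0.5645, -0.0414, -0.0166]
ee_rot: [-2.289, -2.147, 0.007]
force: [0.6, 1.2, -1.8]
width: 0.235
```

>>> {"api": "arm_command", "payload": {
  "deltas": [
    {"xyz": [-0.5,0,0],"turn": 0,"jaw": 255},
    {"xyz": [-1.1,0,0],"turn": 0,"jaw": 255},
    {"xyz": [-1.7,0,0],"turn": 0,"jaw": 255},
    {"xyz": [-2.3,0,0],"turn": 0,"jaw": 255},
    {"xyz": [-2.9,0,0],"turn": 0,"jaw": 255}
  ]
}}

```text
clock: 8.78
position: [0.5626, -0.0712, -0.0166]
ee_rot: [-2.29, -2.147, 0.007]
force: [0.2, 1.7, -2.4]
width: 0.236
```

```bash
python3 - <<'E'
from h import *
d=snap('top','t9');f=d['frame'][:,:,::-1]
cv2.imwrite('pics/t9c.png',cv2.resize(f[130:230,150:300],None,fx=5,fy=5,interpolation=cv2.INTER_CUBIC))
go(g2w(-.031,-.34),-.0165,GA)
print(w2g(observe()['position']))
E
```

```text
t 8.83 pos [ 0.5624 -0.0729 -0.0166] F [-0.03 -0.04 -2.99] w 0.235 tilt 0.35 cmd xyz [-1.171e+01  1.100e-01  1.000e-02] turn -0.18
[-0.03177723 -0.22293209]
```

View pics/t9c.png

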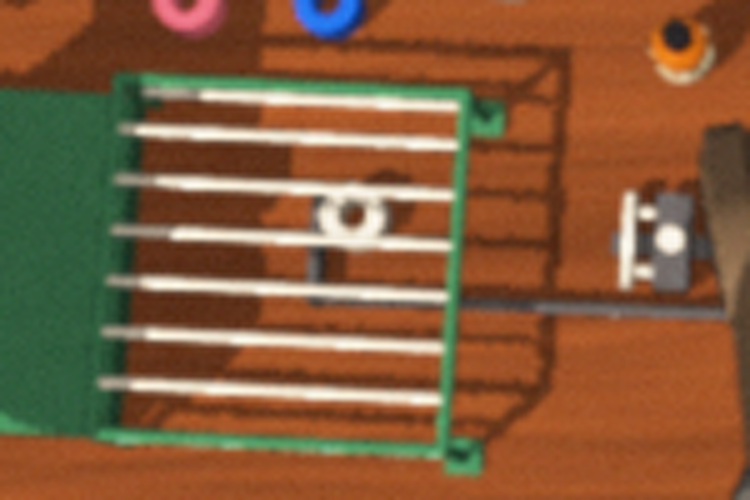

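The die follows the hook; its centre is now at crop (352,214). Continuing the pull.

>>> {"api": "arm_command", "payload": {
  "deltas": [
    {"xyz": [-0.8,0,0],"turn": 0,"jaw": 255},
    {"xyz": [-1.8,0,0],"turn": 0,"jaw": 255},
    {"xyz": [-2.8,0,0],"turn": 0,"jaw": 255},
    {"xyz": [-3.8,0.1,0],"turn": -0.2,"jaw": 255},
    {"xyz": [-4.8,0.1,0],"turn": -0.2,"jaw": 255}
  ]
}}

```text
clock: 9.25
position: [0.5603, -0.1222, -0.0165]
ee_rot: [-2.288, -2.149, 0.009]
force: [-0.1, 1.9, -1.7]
width: 0.236
```

>>> {"api": "arm_command", "payload": {
  "deltas": [
    {"xyz": [-1.0,0,0],"turn": 0,"jaw": 255},
    {"xyz": [-2.0,0,0],"turn": 0,"jaw": 255},
    {"xyz": [-3.0,0,0],"turn": 0,"jaw": 255},
    {"xyz": [-4.0,0,0],"turn": 0,"jaw": 255},
    {"xyz": [-4.8,0,0],"turn": 0,"jaw": 255}
  ]
}}

```text
clock: 9.67
position: [0.557, -0.1716, -0.0164]
ee_rot: [-2.289, -2.149, 0.009]
force: [0.3, 1.9, -2.8]
width: 0.236
```

```bash
python3 - <<'E'
from h import *
d=snap('top','t10');f=d['frame'][:,:,::-1]
cv2.imwrite('pics/t10c.png',cv2.resize(f[150:225,210:310],None,fx=7,fy=7,interpolation=cv2.INTER_CUBIC))
go(g2w(-.031,-.36),-.0165,GA)
print(w2g(observe()['position']))
E
```

```text
t 9.72 pos [ 0.5567 -0.1737 -0.0164] F [ 0.37 -0.99 -1.56] w 0.233 tilt 0.4 cmd xyz [-3.61  0.02  0.02] turn -0.13
[-0.0310887  -0.32386328]
```

View pics/t10c.png

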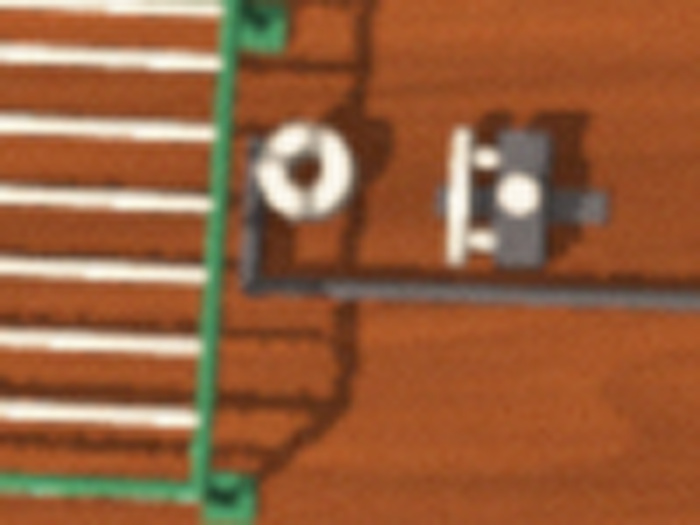

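The pad's face is at crop x≈447 and the die's front edge at 353, so about 40 mm to go. The bar clears the pad's side by about 6 mm.

>>> {"api": "arm_command", "payload": {
  "deltas": [
    {"xyz": [-0.7,0,0],"turn": 0,"jaw": 255},
    {"xyz": [-1.4,0,0],"turn": 0,"jaw": 255},
    {"xyz": [-2.1,0,0],"turn": 0,"jaw": 255},
    {"xyz": [-2.7,0,0],"turn": 0,"jaw": 255},
    {"xyz": [-3.2,0,0],"turn": 0,"jaw": 255}
  ]
}}

```text
clock: 10.13
position: [0.5546, -0.2063, -0.0163]
ee_rot: [-2.292, -2.147, 0.011]
force: [-0.1, 1.3, -2.0]
width: 0.233
```

>>> {"api": "arm_command", "payload": {
  "deltas": [
    {"xyz": [-0.1,0,0],"turn": 0,"jaw": 255},
    {"xyz": [-0.2,0,0],"turn": 0,"jaw": 255},
    {"xyz": [-0.3,0,0],"turn": 0,"jaw": 255}
  ]
}}

```text
clock: 10.38
position: [0.5544, -0.209, -0.0163]
ee_rot: [-2.291, -2.147, 0.011]
force: [0.5, 2.0, -2.3]
width: 0.238
```

```bash
python3 - <<'E'
from h import *
d=snap('top','t11');f=d['frame'][:,:,::-1]
cv2.imwrite('pics/t11c.png',cv2.resize(f[150:225,210:310],None,fx=7,fy=7,interpolation=cv2.INTER_CUBIC))
go(g2w(-.031,-.365),-.0165,GA)
print(w2g(observe()['position']))
E
```

```text
t 10.43 pos [ 0.5544 -0.2092 -0.0163] F [ 0.32  1.45 -2.24] w 0.234 tilt 0.4 cmd xyz [-0.56  0.02  0.02] turn -0.13
[-0.03116159 -0.35942842]
```

View pics/t11c.png

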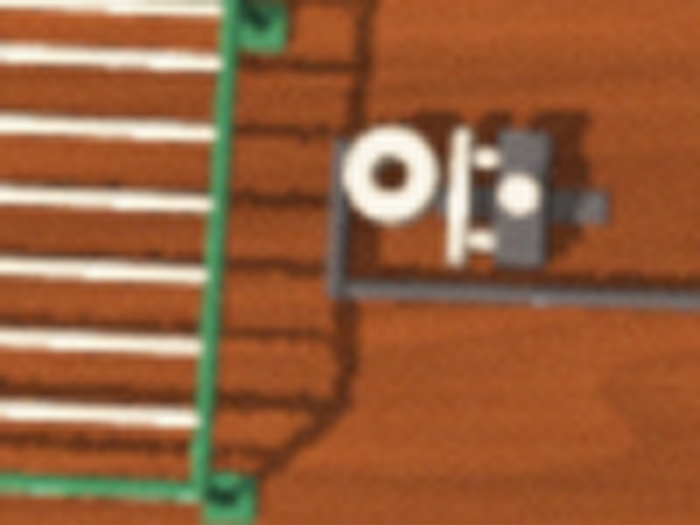

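>>> {"api": "arm_command", "payload": {
  "deltas": [
    {"xyz": [-0.1,0,0],"turn": 0,"jaw": 255},
    {"xyz": [-0.2,0,0],"turn": 0,"jaw": 255},
    {"xyz": [-0.3,0,0],"turn": 0,"jaw": 255},
    {"xyz": [-0.3,0,0],"turn": 0,"jaw": 255}
  ]
}}

```text
clock: 10.77
position: [0.5542, -0.2124, -0.0163]
ee_rot: [-2.292, -2.147, 0.011]
force: [0.9, 0.7, -3.0]
width: 0.234
```

>>> {"api": "arm_command", "payload": {
  "deltas": [
    {"xyz": [-0.1,0,0],"turn": 0,"jaw": 255},
    {"xyz": [-0.1,0,0],"turn": 0,"jaw": 255}
  ]
}}

```text
clock: 10.93
position: [0.5541, -0.2136, -0.0163]
ee_rot: [-2.292, -2.147, 0.011]
force: [-0.1, 2.1, -2.6]
width: 0.235
```

>>> {"api": "arm_command", "payload": {
  "deltas": [
    {"xyz": [-0.1,0,0],"turn": 0,"jaw": 255},
    {"xyz": [-0.1,0,0],"turn": 0,"jaw": 255}
  ]
}}

```text
clock: 11.1
position: [0.554, -0.2148, -0.0163]
ee_rot: [-2.292, -2.147, 0.011]
force: [-0.4, 1.8, -2.6]
width: 0.237
```

```bash
python3 - <<'E'
from h import *
d=snap('top','t12');f=d['frame'][:,:,::-1]
cv2.imwrite('pics/t12c.png',cv2.resize(f[160:205,245:305],None,fx=12,fy=12,interpolation=cv2.INTER_CUBIC))
go(g2w(-.031,-.365),-.0165,GA)
E
```

```text
t 11.15 pos [ 0.554  -0.2148 -0.0163] F [-0.7   0.62 -2.34] w 0.236 tilt 0.42 cmd xyz [0.   0.02 0.02] turn -0.14
```

View pics/t12c.png

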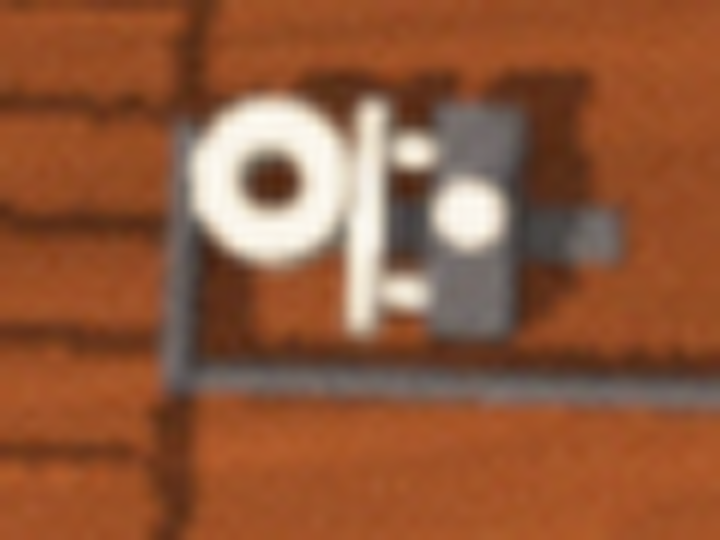

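Die and pad are just about touching. Feeling for the stop in 1 mm steps.

>>> {"api": "arm_command", "payload": {
  "deltas": [
    {"xyz": [-0.05,0,0],"turn": 0,"jaw": 255},
    {"xyz": [-0.1,0,0],"turn": 0,"jaw": 255}
  ]
}}

```text
clock: 11.32
position: [0.5539, -0.2158, -0.0163]
ee_rot: [-2.292, -2.147, 0.011]
force: [0.6, 1.8, -2.7]
width: 0.239
```

>>> {"api": "arm_command", "payload": {
  "deltas": [
    {"xyz": [-0.05,0,0],"turn": 0,"jaw": 255},
    {"xyz": [-0.05,0,0],"turn": 0,"jaw": 255}
  ]
}}

```text
clock: 11.48
position: [0.5539, -0.2164, -0.0163]
ee_rot: [-2.292, -2.147, 0.011]
force: [0.3, 1.2, -2.2]
width: 0.232
```

>>> {"api": "arm_command", "payload": {
  "deltas": [
    {"xyz": [-0.05,0,0],"turn": 0,"jaw": 255},
    {"xyz": [-0.1,0,0],"turn": 0,"jaw": 255}
  ]
}}

```text
clock: 11.65
position: [0.5539, -0.2171, -0.0163]
ee_rot: [-2.292, -2.147, 0.011]
force: [0.7, 3.4, -2.8]
width: 0.234
```

>>> {"api": "arm_command", "payload": {
  "deltas": [
    {"xyz": [-0.05,0,0],"turn": 0,"jaw": 255},
    {"xyz": [-0.05,0,0],"turn": 0,"jaw": 255}
  ]
}}

```text
clock: 11.82
position: [0.554, -0.2172, -0.0163]
ee_rot: [-2.291, -2.147, 0.01]
force: [-0.3, 3.8, -1.6]
width: 0.238
```

Contact felt at y≈-0.2166. Pressing a little further.

>>> {"api": "arm_command", "payload": {
  "deltas": [
    {"xyz": [-0.1,0,0],"turn": 0,"jaw": 255},
    {"xyz": [-0.15,0,0],"turn": 0,"jaw": 255}
  ]
}}

```text
clock: 11.98
position: [0.5541, -0.2179, -0.0163]
ee_rot: [-2.29, -2.148, 0.009]
force: [0.2, 6.3, -3.2]
width: 0.233
```

>>> {"api": "arm_command", "payload": {
  "deltas": [
    {"xyz": [-0.15,0,0],"turn": 0,"jaw": 255},
    {"xyz": [-0.15,0,0],"turn": 0,"jaw": 255}
  ]
}}

```text
clock: 12.15
position: [0.5542, -0.2183, -0.0165]
ee_rot: [-2.288, -2.148, 0.008]
force: [1.7, 6.5, -3.0]
width: 0.233
```

>>> {"api": "arm_command", "payload": {
  "deltas": [
    {"xyz": [-0.18,0,0],"turn": 0,"jaw": 255},
    {"xyz": [-0.18,0,0],"turn": 0,"jaw": 255},
    {"xyz": [-0.18,0,0],"turn": 0,"jaw": 255}
  ]
}}

```text
clock: 12.4
position: [0.5544, -0.2186, -0.0166]
ee_rot: [-2.286, -2.149, 0.006]
force: [1.7, 6.9, -3.3]
width: 0.235
```

```bash
python3 - <<'E'
from h import *
d=snap('top','t13');f=d['frame'][:,:,::-1]
cv2.imwrite('pics/t13c.png',cv2.resize(f[160:205,245:305],None,fx=12,fy=12,interpolation=cv2.INTER_CUBIC))
go(g2w(-.031,-.365),-.0165,GA)
E
```

```text
t 12.45 pos [ 0.5544 -0.2186 -0.0166] F [ 1.54  7.69 -3.56] w 0.235 tilt 0.31 cmd xyz [ 0.38 -0.04 -0.01] turn 0.05
```

View pics/t13c.png

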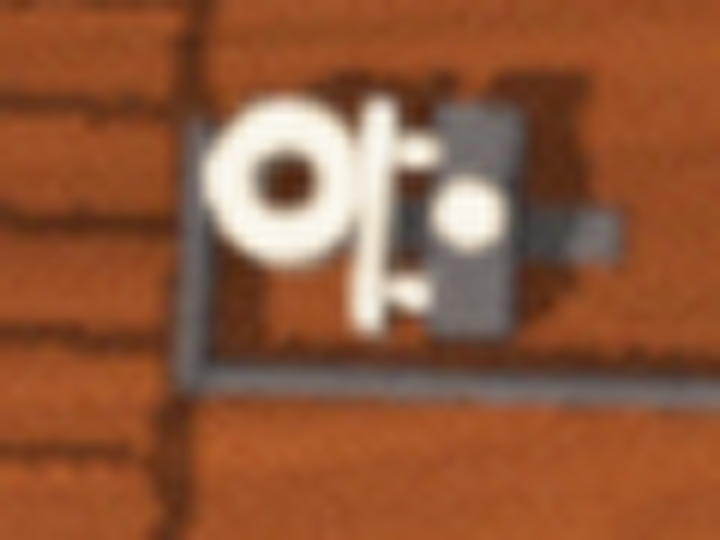

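The pad has visibly given by about 1.7 mm, and the tool reads about 7 N. Holding.

>>> {"api": "arm_command", "payload": {
  "deltas": [
    {"xyz": [-0.18,0,0],"turn": 0,"jaw": 255},
    {"xyz": [-0.18,0,0],"turn": 0,"jaw": 255},
    {"xyz": [-0.18,0,0],"turn": 0,"jaw": 255},
    {"xyz": [-0.18,0,0],"turn": 0,"jaw": 255},
    {"xyz": [-0.18,0,0],"turn": 0,"jaw": 255}
  ]
}}

```text
clock: 12.87
position: [0.5546, -0.2187, -0.0167]
ee_rot: [-2.284, -2.15, 0.004]
force: [1.9, 7.8, -3.9]
width: 0.237
```

>>> {"api": "arm_command", "payload": {
  "deltas": [
    {"xyz": [-0.18,0,0],"turn": 0,"jaw": 255},
    {"xyz": [-0.18,0,0],"turn": 0,"jaw": 255},
    {"xyz": [-0.18,0,0],"turn": 0,"jaw": 255},
    {"xyz": [-0.18,0,0],"turn": 0,"jaw": 255}
  ]
}}

```text
clock: 13.2
position: [0.5549, -0.2187, -0.0169]
ee_rot: [-2.282, -2.15, 0.002]
force: [1.1, 7.8, -3.8]
width: 0.234
```

```bash
python3 - <<'E'
from h import *
go(g2w(-.031,-.345),-.0165,GA)
E
```

```text
t 13.2 pos [ 0.5549 -0.2187 -0.0169] F [ 1.12  7.8  -3.8 ] w 0.234 tilt 0.36 cmd xyz [ 2.4  -0.08 -0.03] turn 0.2
```

Held about 7 N for over 0.8 s. Now easing off slowly and backing the hook away from the die.

>>> {"api": "arm_command", "payload": {
  "deltas": [
    {"xyz": [0.05,0,0],"turn": 0,"jaw": 255},
    {"xyz": [0.1,0,0],"turn": 0,"jaw": 255},
    {"xyz": [0.15,0,0],"turn": 0,"jaw": 255},
    {"xyz": [0.2,0,0],"turn": 0,"jaw": 255},
    {"xyz": [0.3,0,0],"turn": 0,"jaw": 255}
  ]
}}

```text
clock: 13.62
position: [0.5549, -0.2168, -0.0168]
ee_rot: [-2.283, -2.15, 0.003]
force: [-0.5, -0.9, -1.9]
width: 0.235
```

>>> {"api": "arm_command", "payload": {
  "deltas": [
    {"xyz": [0.3,0,0],"turn": 0,"jaw": 255},
    {"xyz": [0.7,0,0],"turn": 0,"jaw": 255},
    {"xyz": [1.1,0,0],"turn": 0,"jaw": 255},
    {"xyz": [1.4,0,0],"turn": 0,"jaw": 255},
    {"xyz": [1.4,0,0],"turn": 0,"jaw": 255}
  ]
}}

```text
clock: 14.03
position: [0.5559, -0.2016, -0.0168]
ee_rot: [-2.282, -2.151, 0.003]
force: [0.9, 0.1, -1.6]
width: 0.237
```

```bash
python3 - <<'E'
from h import *
d=snap('top','t14');f=d['frame'][:,:,::-1]
cv2.imwrite('pics/t14c.png',cv2.resize(f[150:225,210:310],None,fx=7,fy=7,interpolation=cv2.INTER_CUBIC))
go(g2w(-.105,-.348),-.0165,GA)
print(w2g(observe()['position']))
E
```

```text
t 14.08 pos [ 0.5558 -0.2022 -0.0168] F [ 0.16 -0.62 -2.26] w 0.236 tilt 0.33 cmd xyz [ 0.46 -7.48  0.01] turn 0.2
[-0.03020086 -0.35238207]
```

View pics/t14c.png

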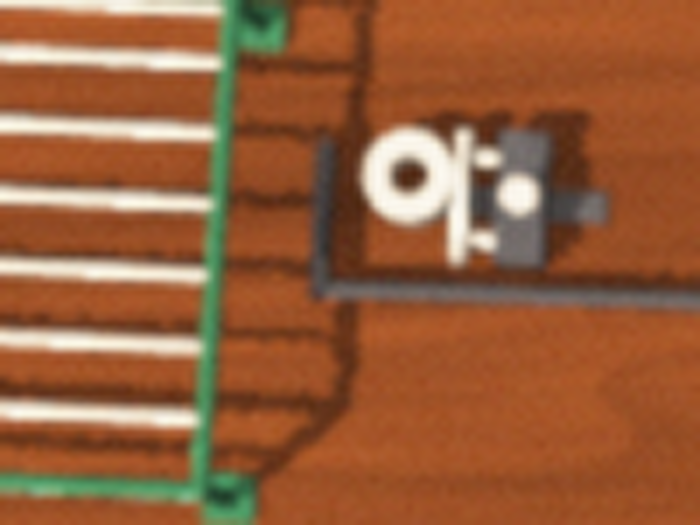

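The hook is about 14 mm clear behind the die, which stayed at the stop. Sliding the rod out sideways.

>>> {"api": "arm_command", "payload": {
  "deltas": [
    {"xyz": [0.2,-1.2,0],"turn": 0,"jaw": 255},
    {"xyz": [0.2,-2.7,0],"turn": 0,"jaw": 255},
    {"xyz": [0.2,-4.2,0],"turn": 0,"jaw": 255},
    {"xyz": [0.2,-5.7,0],"turn": 0,"jaw": 255},
    {"xyz": [0.2,-7.2,0],"turn": 0,"jaw": 255}
  ]
}}

```text
clock: 14.5
position: [0.4834, -0.1961, -0.0163]
ee_rot: [-2.283, -2.151, 0.003]
force: [0.0, -0.5, -2.6]
width: 0.24
```

>>> {"api": "arm_command", "payload": {
  "deltas": [
    {"xyz": [-0.8,-0.8,0],"turn": 0,"jaw": 255},
    {"xyz": [-1.8,-1.2,0],"turn": 0,"jaw": 255},
    {"xyz": [-3,-1.5,0],"turn": 0,"jaw": 255},
    {"xyz": [-4,-1.5,0.1],"turn": 0,"jaw": 255},
    {"xyz": [-4,-1.5,0.2],"turn": 0,"jaw": 255}
  ]
}}

```text
clock: 14.92
position: [0.4664, -0.2392, -0.0183]
ee_rot: [-2.289, -2.148, 0.004]
force: [0.4, -0.6, -2.7]
width: 0.236
```

```bash
python3 - <<'E'
from h import *
d=snap('top','t15');f=d['frame'][:,:,::-1]
cv2.imwrite('pics/t15c.png',cv2.resize(f[130:260,200:440],None,fx=3.3,fy=3.3,interpolation=cv2.INTER_CUBIC))
go(g2w(-.11,-.38),-.0196,GA)
print(w2g(observe()['position']))
E
```

```text
t 14.97 pos [ 0.4665 -0.2374 -0.0186] F [-0.35 -0.09 -1.83] w 0.233 tilt 0.26 cmd xyz [1.32 0.72 0.1 ] turn 0.01
[-0.11714786 -0.39317192]
```

View pics/t15c.png

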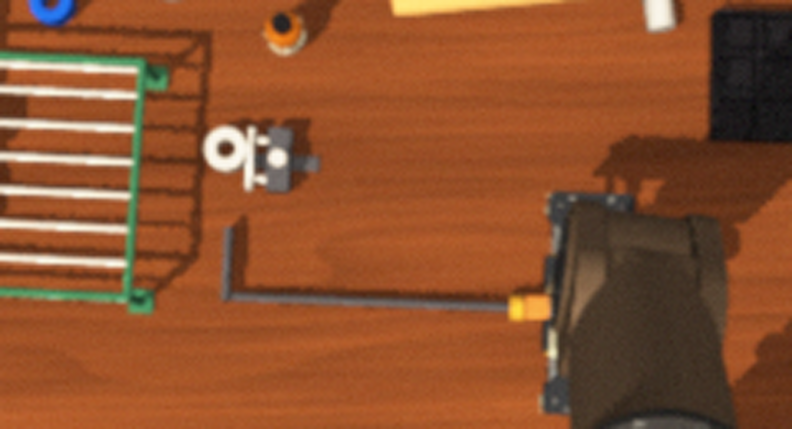

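The rod is clear: hook tip at crop (229,228), die at (225,149), and the whole hook is outside the mouth. Lowering, then opening the jaws just wide enough.

>>> {"api": "arm_command", "payload": {
  "deltas": [
    {"xyz": [0,0,0.05],"turn": 0,"jaw": 255},
    {"xyz": [0,0,0.1],"turn": 0,"jaw": 255},
    {"xyz": [0,0,0.12],"turn": 0,"jaw": 255},
    {"xyz": [0,0,0.12],"turn": 0,"jaw": 255}
  ]
}}

```text
clock: 15.3
position: [0.4671, -0.2374, -0.0196]
ee_rot: [-2.287, -2.149, 0.002]
force: [0.6, -0.9, 0.3]
width: 0.236
```

>>> {"api": "arm_command", "payload": {
  "deltas": [
    {"xyz": [0,0,0],"turn": 0,"jaw": 90},
    {"xyz": [0,0,0],"turn": 0,"jaw": 90},
    {"xyz": [0,0,0],"turn": 0,"jaw": 90},
    {"xyz": [0,0,0],"turn": 0,"jaw": 90},
    {"xyz": [0,0,0],"turn": 0,"jaw": 90}
  ]
}}

```text
clock: 15.72
position: [0.4671, -0.2371, -0.0196]
ee_rot: [-2.286, -2.149, 0.002]
force: [-0.4, 0.3, -0.4]
width: 0.547
```

>>> {"api": "arm_command", "payload": {
  "deltas": [
    {"xyz": [0,0,0],"turn": 0,"jaw": 90},
    {"xyz": [0,0,0],"turn": 0,"jaw": 90},
    {"xyz": [0,0,0],"turn": 0,"jaw": 90}
  ]
}}

```text
clock: 15.97
position: [0.4671, -0.2371, -0.0196]
ee_rot: [-2.286, -2.149, 0.002]
force: [0.5, 0.6, -0.2]
width: 0.642
```

```bash
python3 - <<'E'
from h import *
d=snap('side','s16');f=d['frame'][:,:,::-1]
cv2.imwrite('pics/s16c.png',cv2.resize(f[120:300,200:440],None,fx=3.2,fy=3.2,interpolation=cv2.INTER_CUBIC))
go(g2w(-.11,-.38),-.0196,GA)
E
```

```text
t 16.02 pos [ 0.4672 -0.2371 -0.0196] F [ 0.49 -0.07  0.42] w 0.646 tilt 0.21 cmd xyz [1.28 0.65 0.  ] turn 0.06
```

View pics/s16c.png

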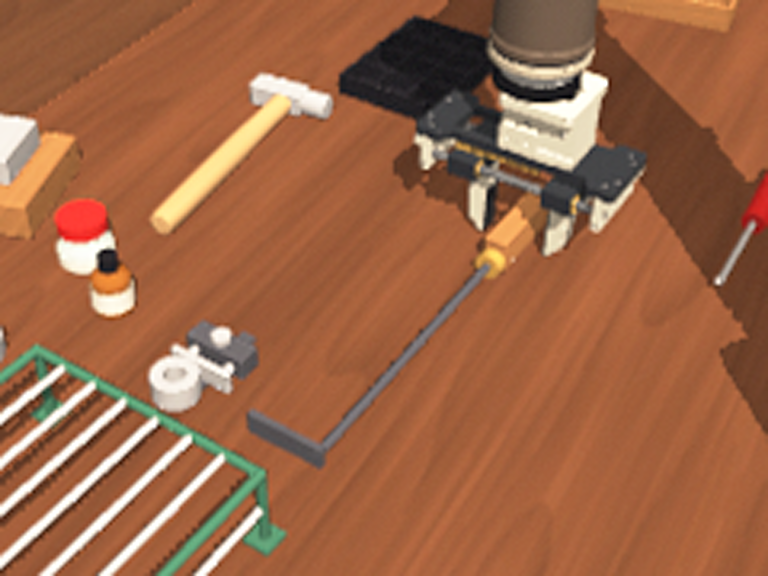

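The side crop shows the handle free between the open fingers and the rod flat. Raising straight up.

>>> {"api": "arm_command", "payload": {
  "deltas": [
    {"xyz": [0,0,-1],"turn": 0,"jaw": 90},
    {"xyz": [0,0,-3],"turn": 0,"jaw": 90},
    {"xyz": [0,0,-6],"turn": 0,"jaw": 90},
    {"xyz": [0,0,-9],"turn": 0,"jaw": 90},
    {"xyz": [0,0,-12],"turn": 0,"jaw": 90}
  ]
}}

```text
clock: 16.43
position: [0.4672, -0.2371, 0.1023]
ee_rot: [-2.286, -2.149, 0.002]
force: [1.3, -0.3, 0.8]
width: 0.644
```

>>> {"api": "arm_command", "payload": {
  "deltas": [
    {"xyz": [-3,0,-3],"turn": 0,"jaw": 90},
    {"xyz": [-6,0,-5],"turn": 0,"jaw": 90},
    {"xyz": [-9,0,-5],"turn": 0,"jaw": 90},
    {"xyz": [-12,0,-5],"turn": 0,"jaw": 90},
    {"xyz": [-12,0,-5],"turn": 0,"jaw": 90}
  ]
}}

```text
clock: 16.85
position: [0.458, -0.3642, 0.1534]
ee_rot: [-2.297, -2.143, 0.006]
force: [-0.5, -0.8, 0.1]
width: 0.651
```

```bash
python3 - <<'E'
from h import *
d=snap('top','t17');f=d['frame'][:,:,::-1]
cv2.imwrite('pics/t17c.png',cv2.resize(f[100:280,160:480],None,fx=2.5,fy=2.5,interpolation=cv2.INTER_CUBIC))
d2=snap('side','s17');f=d2['frame'][:,:,::-1]
cv2.imwrite('pics/s17c.png',cv2.resize(f[120:300,170:440],None,fx=2.9,fy=2.9,interpolation=cv2.INTER_CUBIC))
go(g2w(-.11,-.38),.1,GA)
E
```

```text
t 16.95 pos [ 0.4593 -0.3579  0.1525] F [ 0.47  1.07 -0.71] w 0.646 tilt 0.24 cmd xyz [13.38  0.68  5.27] turn -0.08
```

View pics/t17c.png

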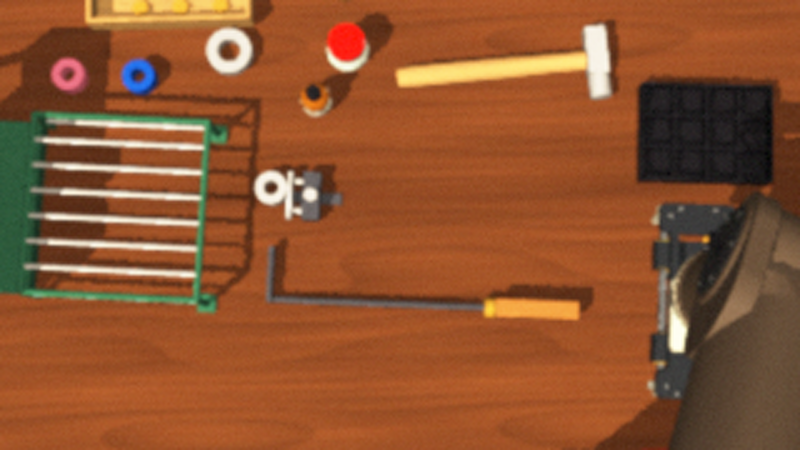

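View pics/s17c.png

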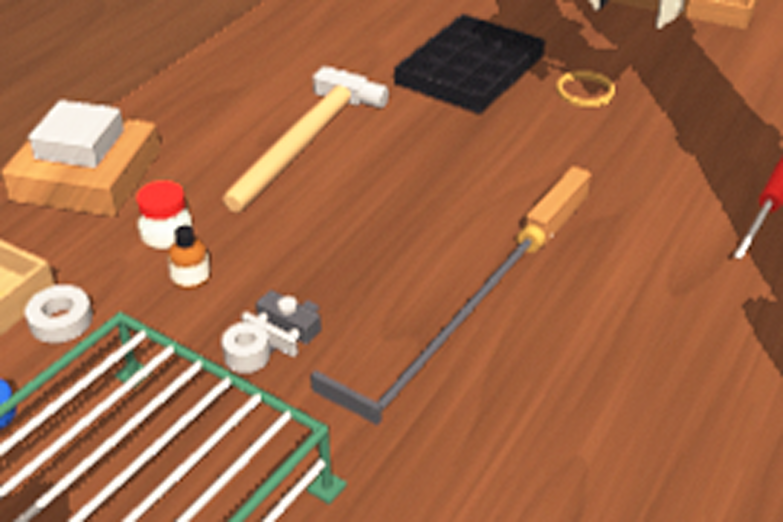

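```bash
python3 - <<'E'
from h import *
d=load('t17')
for nm,u,v,z in [('die',160+270/2.5,100+188/2.5,.024),('corner',160+271/2.5,100+298/2.5,.018)]:
    print(nm,w2g(p3(d,u,v,z)).round(4))
print(sign_off())
E
```

```text
die [ 0.0166 -0.0669]
corner [-0.1162 -0.0739]
the job is handed in; nothing more can be done
None
```

I hooked the die from behind under the guard, drew it out to the sprung stop, pressed it gently there, and left it standing at the stop. I handed the job in at about 17 s on the robot's clock; it reported no verdict.

- **Pressing the stop:** The tool read about 7–8 N for over 0.8 s, roughly 1 N of it drag, and in the picture the pad gave about 1.7 mm.
- **Die:** In the last pictures it stands flat at the stop, at guard x +17 mm, y −67 mm.
- **Rod:** It lies flat and released in front of the mouth. Its hook corner is at guard x −116 mm, y −74 mm, and it touches neither the die nor the press.
- **Bystanders:** None of those in the last pictures looks moved; I judged this by eye and did not measure it. The far end of the graver and the gripper's far side were out of view.

**What went wrong on the way**
- The reported tool height was about 27 mm lower than the real fingertips. My first grip therefore closed above the handle, without disturbing anything. I worked out the offset from the depth image and gripped again.
- Three move calls were refused because I had left out the "turn" value. The arm did not move on them.

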